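# Comb the scattered chopsticks into two rows with the hand rake

## Robot

A 6-joint arm with a two-finger parallel gripper is mounted at the origin on the work surface. World frame = base frame: x ahead of the robot, y to its left, z up, the work surface at z = 0. Lengths are in mm, angles in rad, forces in N, time in s.
With the tool pointing down it reaches from about 300 to 775 mm from the base axis. Payload 14.6 kg.
Tool frame: the origin (TCP) lies midway between the tips of the shut fingers; the grasp point (between the pads) lies manip.grasp_offset behind it (manip.grasp_offset is the distance from the TCP to the grasp point, in mm); z points along the fingers, y is the direction in which the jaws open and shut (so a half turn about z gives the same grasp; the last joint's range is limited). The gripper opens to 94 mm and grips with 3 to 60 N. Pads are 16 mm wide; open, the fingers measure 119 mm over their backs; the gripper's body (75 mm by 177 mm) begins 78 mm behind the grasp point.
Start: joints at [1.046, 0.3, 1.521, -0, 1.321, -0.067], TCP at [243.083, 493.356, 205.446] pointing down, gripper open.
Joint ranges: [-3.03, 3.03], [-0.79, 2.21], [0.23, 2.52], [-1.04, 4.18], [0, 3.07], [-2.55, 2.55]. Speed limits (rad/s): [2.22, 2.22, 2.57, 3.14, 3.14, 3.14].

## Interface

Orientations are given as [roll, pitch, yaw] about the fixed x, y, z axes, in that order (R = Rz(yaw) Ry(pitch) Rx(roll)).
In Python, from cell import monitor, vision, order, manip gives the robot as it stands.
- The arm moves only by the shell command python3 -m jog 'ROWS' [FORCE]. ROWS is JSON, a list of rows, each a list of 7 numbers: the shift along the tool's x, y, z in cm, then the turn, a rotation vector about the tool's x, y, z in rad, then the opening in per cent of the stroke, from 0 (shut) to 100 (fully open). In form: [[tx, ty, tz, rx, ry, rz, jaw], ...]. A call has 1 to 8 rows; each row shifts and turns the commanded pose from where the row before left it, along the tool's axes as they then stand; what a row does not reach is not made up. A row lasts 1/10 s, in which the tool goes at most 50 mm and 8.59 degrees, less where a joint would pass 70% of its speed; a pose out of reach is approached as far as the arm can. A call is refused whole if a number of a shift passes 5 or a number of a turn 0.15, either way. A call with a gripper value outside its range is refused whole. The fingers move at their own pace and stop on an object; FORCE is the grip in N (left out, the last holds). Time passes only in rows, so rows that do not move let the fingers close. It gives the time, the measured TCP pose, the force and the opening at its end, in the units of the state.
- monitor.read_state(): the state, without advancing time (a new reading comes with each control period).
- vision.camera(name): name is "scene" or "top" or "wrist"; returns a dict with "color" (480x640x3 uint8, blue, green, red), "fx", "fy", "cx", "cy" (pixels), "cam_to_world" (4x4, takes a point from camera to world coordinates); the wrist camera has in their place "tool_from_camera" (4x4, takes a point from camera to tool coordinates, whose origin is the TCP and whose axes are the flange's). Camera axes: x right, y down, z forward; pixel columns grow to the right and rows downward; lengths in mm; the calibration is good to about 2 mm. A picture is of the moment at which its call begins: read the wrist's pose just before it. There is no depth.
- order.sign_off(): hands the job in, once; it reports no verdict.
The state is a dict: "clock": time; "joints": joint angles; "qd": joint speeds; "effort": joint torques, N m; "eef_pos": TCP position; "eef_rot": TCP orientation; "wrist_force": force on the tool from outside, world axes, zero at the start; "moment": the same for the moment, N m; "finger_gap": finger opening in mm.
Only numpy, scipy, OpenCV 4.12 (cv2) and the standard library are available. Lean on these libraries where they do the work, as an engineer would, in place of code of your own. Each camera call takes 0.05 s, during which the arm holds its last target.

## Task

Six chopsticks lie scattered in the shallow wooden tray on the pantry shelf, three on either side of the pill organiser that lies across its middle. Take the wooden hand rake by its handle and, moving them with the rake only and never with the gripper or arm, comb the three on each side into a neat row against the short end of the tray on their side: flat on its floor, parallel to that end rim and packed close together. Leave the pill organiser where it lies, do not disturb the colander, the jug or the tea caddy, and lay the rake back on the shelf outside the tray, on its teeth and tail as it lay before.

Things in the scene. Friction and masses are not known exactly. Their poses are not given: they have to be found in the camera images.
- tray: Shallow dark wooden tray, fixed. Outside 290 mm (its x) by 500 mm (its y), inside 270 by 480: inner faces of the short end rims at y = +240 and -240 mm, of the long rims at x = +135 and -135 mm. Floor 6 mm thick; rim 10 mm wide, 12 mm above the floor (18 mm above the shelf). Origin: centre of its underside, on the shelf (z = 0). Yaw within about 12 degrees of 0.
- tray_floor (a point): Centre of the tray's floor, on its upper surface (6 mm above the shelf), axes as the tray's: x across (270 mm inside), y along (480 mm inside), z up.
- rake: Wooden hand rake, 130 g, 178 mm long, 131 mm wide, lying left or right of the tray (the colander is on the other side) on its teeth and the tail of its handle, so that the handle slopes down to the tail by 16.8 degrees. Handle: bar 22 mm wide, 18 mm high. Origin: on the shelf under the handle, 73 mm behind the teeth. As it lies, z is up and x points level from tail to head.
- rake_teeth (a point): Middle of the line of the teeth's tips, at (73, 0, 1) mm in the rake's frame, axes as the rake's. The crossbar (131 mm along y, 16 thick, 18 high) has six flat teeth 16 mm wide, 8 thick, 50 long, with 7 mm gaps: a chopstick cannot pass between them. The teeth are square to the handle: when they are upright the handle is level, its axis 59 mm above their tips, and passes over the pill organiser.
- rake_grip (a point): Good place to grip: on the axis of the handle near the balance point, 58 mm from the middle of the head measured along the handle; at (0, 0, 41) mm in the rake's frame. Grip across the handle (22 mm wide, sides facing the rake's +y and -y).
- rake_tail (a point): End of the handle, on its axis, at (-107, 0, 9) mm in the rake's frame; with the handle level it is 170 mm behind the teeth and 59 mm above their tips.
- chopstick1: Light wooden chopstick, 170 mm long, about 12 g, square in section: 10 mm at the thick end (-x) and for 100 mm, then tapering to 7 mm at the tip (+x). It does not roll. Origin: on its axis at mid length (5 mm above what it lies on); x lies along it. Chopsticks 1 to 3 start on the tray's -y side of the pill organiser and belong at its -y end.
- chopstick2: Light wooden chopstick, 170 mm long, about 12 g, square in section: 10 mm at the thick end (-x) and for 100 mm, then tapering to 7 mm at the tip (+x). It does not roll. Origin: on its axis at mid length (5 mm above what it lies on); x lies along it. Chopsticks 1 to 3 start on the tray's -y side of the pill organiser and belong at its -y end.
- chopstick3: Light wooden chopstick, 170 mm long, about 12 g, square in section: 10 mm at the thick end (-x) and for 100 mm, then tapering to 7 mm at the tip (+x). It does not roll. Origin: on its axis at mid length (5 mm above what it lies on); x lies along it. Chopsticks 1 to 3 start on the tray's -y side of the pill organiser and belong at its -y end.
- chopstick4: Light wooden chopstick, 170 mm long, about 12 g, square in section: 10 mm at the thick end (-x) and for 100 mm, then tapering to 7 mm at the tip (+x). It does not roll. Origin: on its axis at mid length (5 mm above what it lies on); x lies along it. Chopsticks 4 to 6 start on the tray's +y side of the pill organiser and belong at its +y end.
- chopstick5: Light wooden chopstick, 170 mm long, about 12 g, square in section: 10 mm at the thick end (-x) and for 100 mm, then tapering to 7 mm at the tip (+x). It does not roll. Origin: on its axis at mid length (5 mm above what it lies on); x lies along it. Chopsticks 4 to 6 start on the tray's +y side of the pill organiser and belong at its +y end.
- chopstick6: Light wooden chopstick, 170 mm long, about 12 g, square in section: 10 mm at the thick end (-x) and for 100 mm, then tapering to 7 mm at the tip (+x). It does not roll. Origin: on its axis at mid length (5 mm above what it lies on); x lies along it. Chopsticks 4 to 6 start on the tray's +y side of the pill organiser and belong at its +y end.
- jug: White ceramic jug, round, 86 mm across at the belly, 140 mm high, its handle towards its +x reaching 78 mm from the axis, on the shelf near a far corner of the tray. Origin: centre of its underside. Leave it alone.
- colander: Stainless steel colander, 190 mm across the rim (198 over the bead), 90 mm high, with two loop handles along its x (243 mm over them), standing on the shelf beyond one short end of the tray. Origin: centre of its underside. Leave it alone.
- organiser: Pill organiser with seven hinged flaps, white and grey plastic, 42 mm (its x; 47 over the flap tabs) by 196 mm (its y), 28 mm high, 120 g, lying loose on the tray's floor across its middle, between the two groups of chopsticks. Its y lies roughly along the tray's x. Origin: centre of its underside. Do not shift it.
- caddy: Round metal tea caddy, 74 mm across, 108 mm high with its knob, on the shelf near the other far corner of the tray. Origin: centre of its underside. Leave it alone.
Mind the look-alikes: they are no part of the job. Leave any turquoise look-alike of the chopstick5 alone.

How it is judged (in metres and radians):
On the way, in this order (a step that is already met when the one before it is completed fails the run):
1. the rake is lifted off the shelf (height (world z) of rake_teeth above 0.03 m), for 0.2 s.
2. the chopsticks lie in two parallel rows, three against each end of the tray (angle between the x axis of each of chopstick1, chopstick2, chopstick3, chopstick4, chopstick5, chopstick6 and the x axis of tray_floor, either way round below 0.14 rad and z of chopstick1 in the frame of tray_floor between -0.004 and 0.01 m and y of each of chopstick1, chopstick2, chopstick3 in the frame of tray_floor below -0.19 m and z of chopstick2 in the frame of tray_floor between -0.004 and 0.01 m and z of chopstick3 in the frame of tray_floor between -0.004 and 0.01 m and z of chopstick4 in the frame of tray_floor between -0.004 and 0.01 m and y of each of chopstick4, chopstick5, chopstick6 in the frame of tray_floor above 0.19 m and z of chopstick5 in the frame of tray_floor between -0.004 and 0.01 m and z of chopstick6 in the frame of tray_floor between -0.004 and 0.01 m), for 0.2 s.
At the end, for the whole second after the job is handed in: Chopsticks 1-3 lie at the tray's -y end, 4-6 at its +y end, flat on the floor, within 8 degrees of parallel to the end rims, their middles within 50 mm of the inner face of their end rim; the rake rests on the shelf on its teeth and tail, touching neither tray nor chopsticks (all of step 2 and linear speed of each of chopstick1, chopstick2, chopstick3, chopstick4, chopstick5, chopstick6, rake below 0.02 m/s and height (world z) of rake_teeth below 0.01 m and height (world z) of rake_grip below 0.055 m and angle between rake's own z axis and vertical below 0.1 rad and contact force between rake and tray below 0.05 N and contact force between rake and chopstick1 below 0.05 N and contact force between rake and chopstick2 below 0.05 N and contact force between rake and chopstick3 below 0.05 N and contact force between rake and chopstick4 below 0.05 N and contact force between rake and chopstick5 below 0.05 N and contact force between rake and chopstick6 below 0.05 N).
It fails at once if a chopstick is touched by the gripper or arm (contact force between any of the fingers, the arm and chopstick1 above 0.3 N or contact force between any of the fingers, the arm and chopstick2 above 0.3 N or contact force between any of the fingers, the arm and chopstick3 above 0.3 N or contact force between any of the fingers, the arm and chopstick4 above 0.3 N or contact force between any of the fingers, the arm and chopstick5 above 0.3 N or contact force between any of the fingers, the arm and chopstick6 above 0.3 N).
It fails at once if the pill organiser is shifted more than 10 mm (distance of organiser from where it was at the start of the episode above 0.01 m).
It fails at once if the jug is tipped (angle between jug's own z axis and vertical above 0.2 rad).
It fails at once if the colander, the jug or the tea caddy is moved more than 15 mm (distance of any of colander, jug, caddy from where it was at the start of the episode above 0.015 m).
It also fails if it takes over 64 s, if anything falls off the work surface, if the arm or the gripper's body presses on something with over 40 N, if the wrist force passes 120 N, or if a joint passes its speed limit or range.

## Working session

There is one attempt and no reset: what is moved stays moved. The work goes in short steps, Python scripts to look and compute and a shell command to move; the robot and the scene stay as the last step left them, time stands still between calls to the robot, and variables do not carry over. Pictures are saved under pics/ and viewed, and the job is handed in when it is done.

```bash
ls -la && mkdir -p pics
python3 - <<'E'
from cell import monitor, vision, order, manip
import cv2
print(monitor.read_state())
print(manip.grasp_offset, [a for a in dir(manip) if a[0]!='_'])
for n in ("scene","top","wrist"):
    c=vision.camera(n); cv2.imwrite(f"pics/{n}0.png",c["color"])
    print(n,{k:v for k,v in c.items() if k!="color"})
E
```

```text
total 12
drwxr-xr-x  3 agent agent 4096 Dec  6 10:00 .
drwxr-xr-x 23 root  root  4096 Dec  6 10:00 ..
drwxr-xr-x  2 agent agent 4096 Dec  6 10:00 pics
{'clock': 0.0, 'joints': array([ 1.04639187e+00,  3.00479593e-01,  1.52156152e+00,  5.05242791e-07,
        1.32067537e+00, -6.66033059e-02]), 'qd': array([-0.00023315,  0.00047686,  0.00049971, -0.00038408, -0.0011097 ,
        0.00114378]), 'effort': array([-1.37037121e-03, -5.31809485e+01, -3.52743173e+01,  7.07437587e-02,
        2.44183384e-02, -1.60542487e-05]), 'eef_pos': array([242.96669471, 493.14701705, 204.88993891]), 'eef_rot': array([-3.14047135e+00, -7.52836790e-05,  2.68379133e+00]), 'wrist_force': array([-0.20475494, -0.37872093,  0.38946421]), 'moment': array([ 0.02309333, -0.0004799 , -0.01352035]), 'finger_gap': 93.73161071508989}
18.8 ['Unreachable', 'grasp_offset']
scene {'fx': 525.4762212152724, 'fy': 525.4762212152724, 'cx': 322.1764099012823, 'cy': 240.4587073411383, 'cam_to_world': array([[-8.79472124e-01,  3.22706094e-01, -3.49842192e-01,
         8.91355248e+02],
       [ 4.75927703e-01,  6.03453438e-01, -6.3
[... 443 characters left out ...]
4.19470770e-02,  7.00882679e-03,
         4.01249758e+00],
       [ 2.40394954e-03, -2.20241370e-01, -9.75442443e-01,
         1.59281063e+03],
       [ 0.00000000e+00,  0.00000000e+00,  0.00000000e+00,
         1.00000000e+00]])}
wrist {'fx': 373.3316650784873, 'fy': 373.3316650784873, 'cx': 316.4955119303286, 'cy': 237.53385645905155, 'tool_from_camera': array([[-4.71753467e-05, -9.67697817e-01, -2.52112936e-01,
         7.40291386e+01],
       [ 9.99999914e-01,  5.80922729e-05, -4.10098386e-04,
         4.47658066e-01],
       [ 4.11497126e-04, -2.52112934e-01,  9.67697731e-01,
        -1.79973588e+02],
       [ 0.00000000e+00,  0.00000000e+00,  0.00000000e+00,
         1.00000000e+00]])}
```

View pics/top0.png

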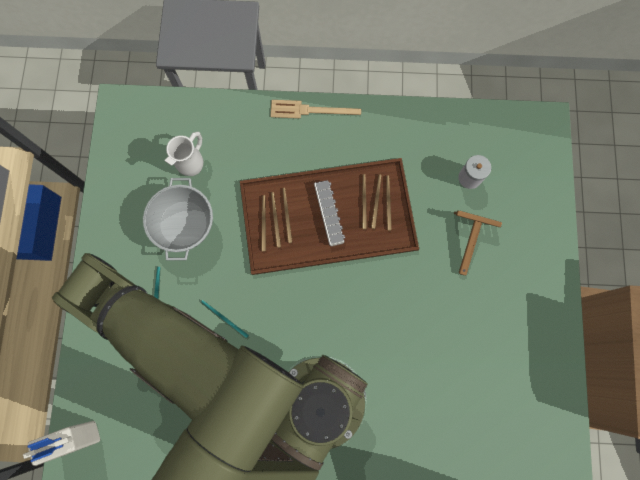

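View pics/scene0.png

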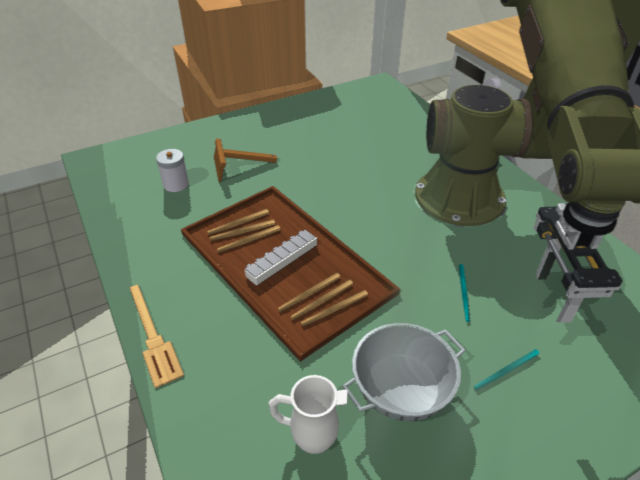

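View pics/wrist0.png

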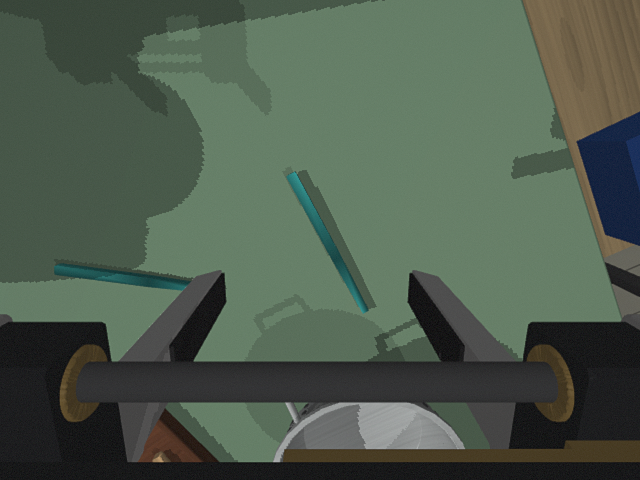

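The scene camera shows the rake lying on the tray's -y side, near top px (475,240). The colander is at the +y end, and the slotted spatula at top px (310,110) is a look-alike. There are turquoise chopstick look-alikes at (157,285) and (222,318). I'll enlarge the crops to measure.

```bash
cat > h.py <<'E'
import numpy as np, cv2
from cell import monitor, vision
from scipy.spatial.transform import Rotation as R
def px2w(c,uv,z,T=None):
    T=c["cam_to_world"] if T is None else T
    uv=np.atleast_2d(np.array(uv,float))
    d=np.c_[(uv[:,0]-c["cx"])/c["fx"],(uv[:,1]-c["cy"])/c["fy"],np.ones(len(uv))]@T[:3,:3].T
    o=T[:3,3]; return o+d*((z-o[2])/d[:,2])[:,None]
def w2px(c,p,T=None):
    T=c["cam_to_world"] if T is None else T
    q=(np.atleast_2d(p)-T[:3,3])@T[:3,:3]
    return np.c_[c["fx"]*q[:,0]/q[:,2]+c["cx"],c["fy"]*q[:,1]/q[:,2]+c["cy"]]
def toolT(s):
    T=np.eye(4);T[:3,:3]=R.from_euler('xyz',s["eef_rot"]).as_matrix();T[:3,3]=s["eef_pos"];return T
def crop(im,x0,y0,w,h,k,name):
    o=cv2.resize(im[y0:y0+h,x0:x0+w],None,fx=k,fy=k,interpolation=cv2.INTER_CUBIC)
    for i in range(0,w,20):
        cv2.putText(o,str(x0+i),(i*k,8),0,.3,(0,255,255),1); cv2.line(o,(i*k,10),(i*k,14),(0,255,255),1)
    for i in range(0,h,20):
        cv2.putText(o,str(y0+i),(0,i*k+4),0,.3,(0,255,255),1)
    cv2.imwrite(name,o)
E
python3 - <<'E'
from h import *
im=cv2.imread("pics/top0.png")
crop(im,230,150,200,130,4,"pics/t_tray.png")
crop(im,430,140,100,150,4,"pics/t_rake.png")
im=cv2.imread("pics/scene0.png")
crop(im,150,130,140,80,5,"pics/s_rake.png")
E
```

```text
(no output)
```

View pics/t_tray.png

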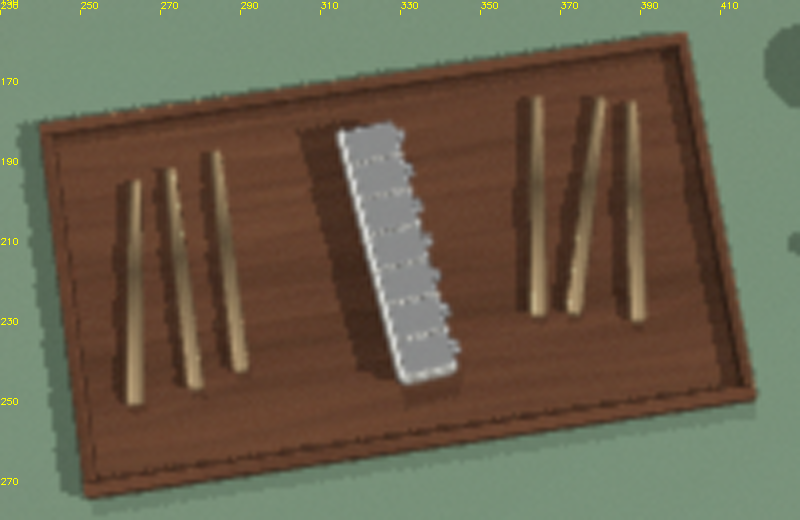

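View pics/t_rake.png

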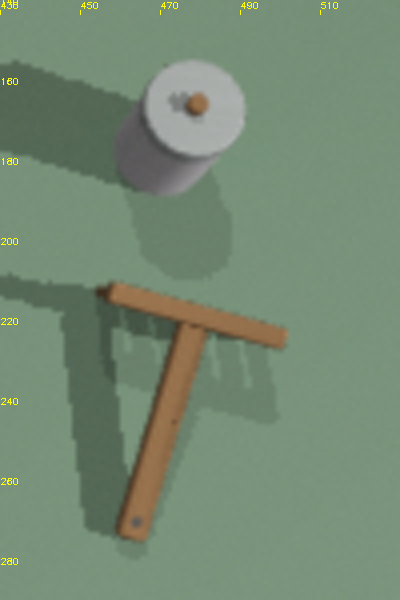

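View pics/s_rake.png

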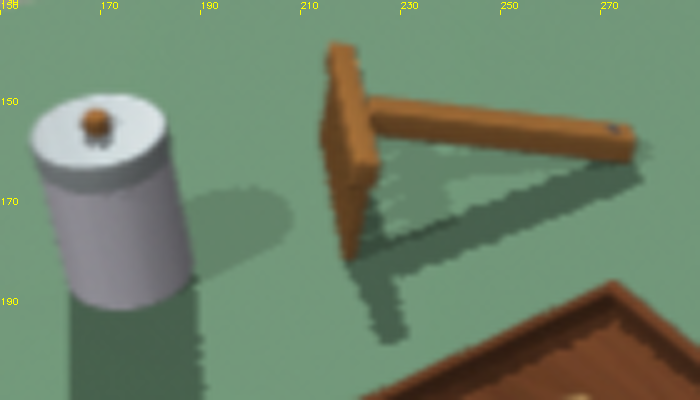

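Run:
```python
from h import *
c=vision.camera("top")
def f(p,o=(230,150)): return np.array(p,float)/4+np.array(o)
P=px2w(c,f([(40,124),(686,33),(755,398),(87,497)]),18)
print("corners",P.round(1)[:,:2]); ctr=P.mean(0)
# TL is +y,+x ; TR -y +x; BR -y -x; BL +y -x
ey=(P[0]+P[3]-P[1]-P[2])/2; ex=(P[0]+P[1]-P[2]-P[3])/2
print("centre",ctr.round(1),"L",np.linalg.norm(ey),np.linalg.norm(ex))
yaw=np.arctan2(-ey[0],ey[1]); yaw2=np.arctan2(ex[1],ex[0]); print("yaw deg",np.degrees([yaw,yaw2]))
a=yaw
Rt=np.array([[np.cos(a),np.sin(a)],[-np.sin(a),np.cos(a)]])
for nm,z,pts in [("stick left",15,[(136,182),(134,404)]),("s",15,[(171,170),(195,387)]),("s",15,[(215,152),(241,371)]),
  ("stick right",15,[(538,97),(538,316)]),("s",15,[(601,98),(574,314)]),("s",15,[(631,101),(639,320)]),("org",34,[(340,132),(392,125),(457,370),(404,382)])]:
    w=px2w(c,f(pts),z)[:,:2]; t=(w-ctr[:2])@Rt.T
    d=t[0]-t[1]
    print(nm,t.round(0).tolist(),"len",np.linalg.norm(d).round(),"ang",np.degrees(np.arctan2(d[1],d[0])).round(1))
r=lambda p:f(p,(430,140))
print("tail top",px2w(c,r([(132,538)]),18).round(1))
print("handle top near bar",px2w(c,r([(192,332)]),66).round(1))
print("bar top ends",px2w(c,r([(108,291),(286,337)]),68).round(1))
```

```text
corners [[ 632.6  269.4]
 [ 726.9 -218.4]
 [ 444.  -272. ]
 [ 349.5  213.8]]
centre [538.3  -1.8  18. ] L 495.8866702144649 288.2438806885303
yaw deg [10.97653078 10.9300056 ]
stick left [[89.0, 182.0], [-80.0, 205.0]] len 171.0 ang -7.7
s [[95.0, 155.0], [-74.0, 159.0]] len 169.0 ang -1.4
s [[104.0, 120.0], [-67.0, 124.0]] len 171.0 ang -1.2
stick right [[111.0, -128.0], [-58.0, -100.0]] len 172.0 ang -9.5
s [[103.0, -176.0], [-61.0, -127.0]] len 171.0 ang -16.6
s [[97.0, -198.0], [-72.0, -174.0]] len 171.0 ang -8.1
org [[99.0, 25.0], [99.0, -14.0], [-94.0, -33.0], [-97.0, 7.0]] len 39.0 ang 89.5
tail top [[ 375.1 -401.2   18. ]]
handle top near bar [[ 519.2 -434.3   66. ]]
bar top ends [[ 546.8 -373.6   68. ]
 [ 517.9 -501.3   68. ]]
```

Against the tray description: the rim measures 496 x 288 mm, given as 500 x 290, and all sticks come out at 169–172 mm. Tray centre is (538,-2) with a yaw of 10.95°. Rake yaw is -12.8° and its bar measures 131 mm, as given. The grip point is about (481,-425,41).

- **Rake candidates:** the rake at top px (475,240), and the slotted spatula at (310,110). The rake is the one with a crossbar and teeth, and the crop confirms it.
- **Chopstick candidates:** six tan ones in the tray at px (263–289,~220) and (364–389,~200). The turquoise ones at (157,285) and (222,318) are decoys.

Next I'll plan the approach.

```bash
cat >> h.py <<'E'
TRAY=np.array([538.3,-1.8]); TY=np.radians(10.95)
def rel(pos,Rm,s=None):
    """tool-frame shift (cm) and rotvec from current to target TCP pose"""
    s=s or monitor.read_state(); T=toolT(s)
    d=T[:3,:3].T@(np.array(pos,float)-T[:3,3])/10
    rv=R.from_matrix(T[:3,:3].T@Rm).as_rotvec()
    print("t",s["clock"].__round__(2),"TCP",s["eef_pos"].round(1),"rot",np.degrees(s["eef_rot"]).round(1),"gap",round(s["finger_gap"],1))
    print("shift cm",d.round(2),"rotvec",rv.round(3)); return d,rv
def Rtool(yaw,tilt=0):
    """tool x along yaw (deg), z down, tilted so z leans toward +x by tilt (deg)"""
    Rz=R.from_euler('z',yaw,degrees=True); 
    return (Rz*R.from_euler('x',180,degrees=True)*R.from_euler('y',tilt,degrees=True)).as_matrix()
E
python3 - <<'E'
from h import *
rel([460,-420,205],Rtool(153.8))
M=Rtool(-12.8,16.8);print(M[:,2],M[:,0])
E
```

```text
t 0.2 TCP [243.  493.2 205.1] rot [-180.     0.   153.8] gap 94.1
shift cm [-5.982e+01 -7.233e+01  6.000e-02] rotvec [-0.001  0.    -0.   ]
[ 0.28184917 -0.06403456 -0.9573195 ] [ 0.93352949 -0.2120927   0.2890318 ]
```

```bash
python3 -m jog '[[-2.5,-3.0,0,0,0,0,100],[-2.5,-3.0,0,0,0,0,100],[-2.5,-3.0,0,0,0,0,100],[-2.5,-3.0,0,0,0,0,100],[-2.5,-3.0,0,0,0,0,100],[-2.5,-3.0,0,0,0,0,100],[-2.5,-3.0,0,0,0,0,100],[-2.5,-3.0,0,0,0,0,100]]' && python3 -m jog '[[-2.5,-3.0,0,0,0,0,100],[-2.5,-3.0,0,0,0,0,100],[-2.5,-3.0,0,0,0,0,100],[-2.5,-3.0,0,0,0,0,100],[-2.5,-3.0,0,0,0,0,100],[-2.5,-3.0,0,0,0,0,100],[-2.5,-3.0,0,0,0,0,100],[-2.5,-3.0,0,0,0,0,100]]' && python3 -m jog '[[-2.5,-3.0,0,0,0,0,100],[-2.5,-3.0,0,0,0,0,100],[-2.5,-3.0,0,0,0,0,100],[-2.5,-3.0,0,0,0,0,100],[-2.5,-3.0,0,0,0,0,100],[-2.5,-3.0,0,0,0,0,100],[-2.5,-3.0,0,0,0,0,100],[-2.5,-3.0,0,0,0,0,100]]'
python3 - <<'E'
from h import *
rel([460,-420,205],Rtool(-12.8))
print(monitor.read_state()["joints"].round(3))
E
```

```text
clock: 1.0
eef_pos: [316.4, 188.2, 205.5]
eef_rot: [3.141, 0.0, 2.684]
wrist_force: [1.1, 0.3, -0.0]
finger_gap: 94.1
clock: 1.8
eef_pos: [389.8, -115.7, 205.5]
eef_rot: [3.142, 0.0, 2.684]
wrist_force: [0.9, 0.8, 0.6]
finger_gap: 94.0
clock: 2.6
eef_pos: [463.2, -419.2, 205.1]
eef_rot: [3.141, -0.0, 2.684]
wrist_force: [1.0, 0.0, -0.7]
finger_gap: 94.1
t 2.6 TCP [ 463.2 -419.2  205.1] rot [180.   -0.  153.8] gap 94.1
shift cm [ 0.25 -0.21  0.01] rotvec [-0.    -0.     2.907]
[-0.794  0.469  1.29   0.     1.383 -1.907]
```

```bash
python3 -m jog '[[0,0,0,0,0,0.145,100],[0,0,0,0,0,0.145,100],[0,0,0,0,0,0.145,100],[0,0,0,0,0,0.145,100],[0,0,0,0,0,0.145,100],[0,0,0,0,0,0.145,100],[0,0,0,0,0,0.145,100],[0,0,0,0,0,0.145,100]]' && python3 -m jog '[[0,0,0,0,0,0.145,100],[0,0,0,0,0,0.145,100],[0,0,0,0,0,0.145,100],[0,0,0,0,0,0.145,100],[0,0,0,0,0,0.145,100],[0,0,0,0,0,0.145,100],[0,0,0,0,0,0.145,100],[0,0,0,0,0,0.145,100]]' && python3 -m jog '[[0,0,0,0,0,0.145,100],[0,0,0,0,0,0.145,100],[0,0,0,0,0,0.145,100],[0,0,0,0,0,0.145,100]]'
python3 - <<'E'
from h import *
M=Rtool(-12.8,16.8); G=np.array([481,-425.5,41])
hov=G+M[:,2]*(18.8-110)
print(hov); rel(hov,M)
E
```

```text
clock: 3.4
eef_pos: [463.0, -417.6, 205.2]
eef_rot: [-3.141, -0.0, 1.518]
wrist_force: [-0.4, 1.0, -0.3]
finger_gap: 93.9
clock: 4.2
eef_pos: [463.0, -417.6, 205.2]
eef_rot: [-3.141, 0.0, 0.358]
wrist_force: [-0.2, -0.4, -0.2]
finger_gap: 94.3
clock: 4.6
eef_pos: [463.0, -417.6, 205.2]
eef_rot: [-3.141, 0.0, -0.222]
wrist_force: [-0.8, 0.4, -0.4]
finger_gap: 94.1
[ 455.29535568 -419.66004809  128.30753817]
t 4.6 TCP [ 463.  -417.6  205.2] rot [-180.     0.   -12.7] gap 94.1
shift cm [-0.71  0.37  7.69] rotvec [-0.     0.294  0.001]
```

```bash
python3 -m jog '[[-0.35,0.18,3.8,0,0,0,100],[-0.35,0.18,3.8,0,0,0,100],[0,0,0,0,0.147,0,100],[0,0,0,0,0.147,0,100],[0,0,0,0,0,0,100]]'
python3 - <<'E'
from h import *
s=monitor.read_state(); c=vision.camera("wrist"); cv2.imwrite("pics/w1.png",c["color"])
T=toolT(s)@c["tool_from_camera"]
np.savez("w1.npz",T=T)
M=Rtool(-12.8,16.8); G=np.array([481,-425.5,41]); print(s["eef_pos"],s["eef_rot"])
# predicted handle outline: top face at rake frame
yaw=np.radians(-12.8); ex=np.array([np.cos(yaw),np.sin(yaw),0]); ey=np.array([-np.sin(yaw),np.cos(yaw),0]); ez=np.array([0,0,1.])
a=np.radians(16.8); h=ex*np.cos(a)+ez*np.sin(a); n=-ex*np.sin(a)+ez*np.cos(a)
im=c["color"].copy()
for i in(-1,1):
    q=w2px(c,np.array([G-h*112+n*9+ey*11*i,G+h*50+n*9+ey*11*i]),T).round().astype(int)
    cv2.line(im,tuple(map(int,q[0])),tuple(map(int,q[1])),(0,0,255),1)
    q=w2px(c,np.array([G+h*(58+8*i)+n*9-ey*65.5,G+h*(58+8*i)+n*9+ey*65.5]),T)
    cv2.line(im,tuple(map(int,q[0])),tuple(map(int,q[1])),(0,0,255),1)
q=w2px(c,[G+n*9],T)[0]; cv2.circle(im,tuple(map(int,q)),3,(255,0,0),-1)
cv2.imwrite("pics/w1o.png",im)
E
```

```text
clock: 5.1
eef_pos: [453.4, -419.1, 128.1]
eef_rot: [-3.14, -0.295, -0.219]
wrist_force: [0.2, 0.0, 0.7]
finger_gap: 93.8
[ 453.3551902  -419.10716413  128.14404391] [-3.13997779 -0.29527851 -0.21889056]
```

View pics/w1o.png

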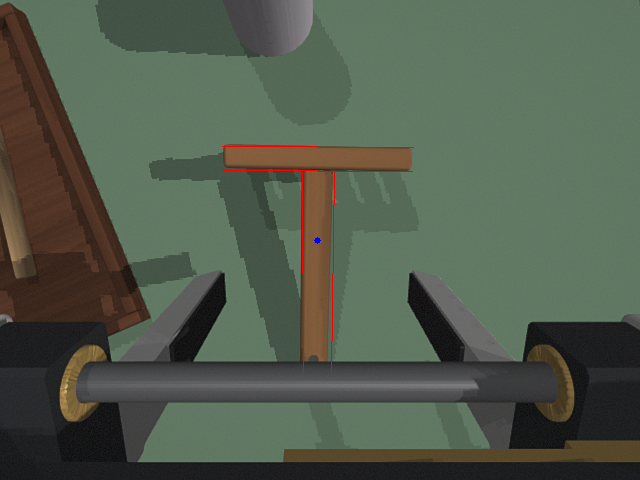

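The wrist view matches the predicted handle and bar outline to about 1 mm; the red overlay lies on the rake, with the grip at px (317,240). I'll descend along the tool axis.

Run:
```python
from h import *
M=Rtool(-12.8,16.8); G=np.array([481,-425,41])
rel(G+M[:,2]*(18.8-2),M)
```

```text
t 5.15 TCP [ 454.2 -419.6  129.3] rot [-180.   -16.8  -12.5] gap 94.1
shift cm [ 0.07 -0.04 10.92] rotvec [-0.002  0.001  0.005]
```

```bash
python3 -m jog '[[0.07,-0.04,2.7,0,0,0,100],[0,0,2.7,0,0,0,100],[0,0,2.7,0,0,0,100],[0,0,2.8,0,0,0,100],[0,0,0,0,0,0.005,100],[0,0,0,0,0,0,40],[0,0,0,0,0,0,40]]' 50 && python3 -m jog '[[0,0,0,0,0,0,15],[0,0,0,0,0,0,10],[0,0,0,0,0,0,5],[0,0,0,0,0,0,5],[0,0,0,0,0,0,0],[0,0,0,0,0,0,0]]' 50
```

```text
clock: 5.85
eef_pos: [487.6, -426.8, 27.1]
eef_rot: [-3.141, -0.295, -0.221]
wrist_force: [-0.2, 0.8, -0.7]
finger_gap: 81.1
clock: 6.45
eef_pos: [487.1, -426.2, 25.4]
eef_rot: [-3.14, -0.294, -0.221]
wrist_force: [-0.5, -0.2, -0.3]
finger_gap: 33.5
```

Run:
```python
from h import *
s=monitor.read_state(); print(s["eef_pos"],s["eef_rot"],s["finger_gap"],s["wrist_force"]); c=vision.camera("wrist"); cv2.imwrite("pics/w2.png",c["color"])
```

```text
[ 487.05540681 -426.23262419   25.35385896] [-3.14008737 -0.293994   -0.22144266] 33.537524276842646 [-0.52963094 -0.21291979 -0.31337815]
```

View pics/w2.png

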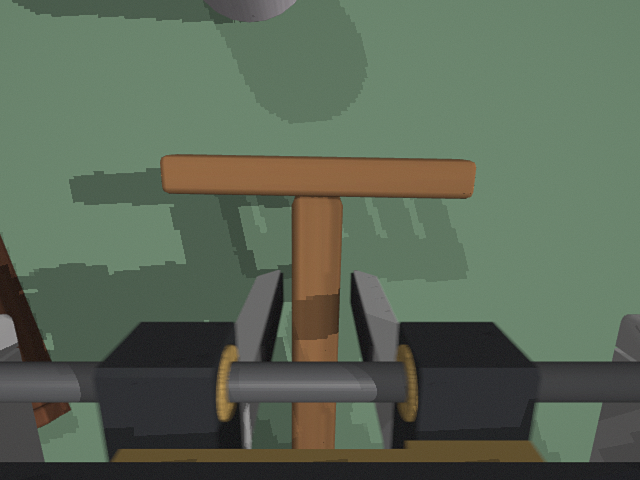

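Nicely centred, with the handle at px (317,300) between the fingers. I'll keep closing.

```bash
python3 -m jog '[[0,0,0,0,0,0,0],[0,0,0,0,0,0,0],[0,0,0,0,0,0,0],[0,0,0,0,0,0,0],[0,0,0,0,0,0,0]]' 55
python3 - <<'E'
from h import *
s=monitor.read_state(); print(s["eef_pos"],s["eef_rot"],s["finger_gap"],s["wrist_force"]); c=vision.camera("wrist"); cv2.imwrite("pics/w3.png",c["color"])
E
```

```text
clock: 7.0
eef_pos: [487.0, -426.2, 25.3]
eef_rot: [-3.14, -0.294, -0.221]
wrist_force: [-0.4, -0.3, 0.2]
finger_gap: 22.0
[ 487.03564366 -426.196813     25.30322536] [-3.14003549 -0.29393551 -0.2213989 ] 21.988768124771518 [-0.37821631 -0.28711148  0.15258469]
```

View pics/w3.png

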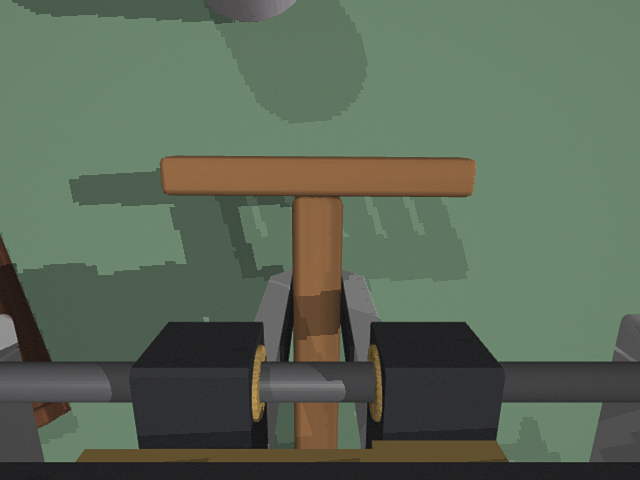

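Gripped: the gap is 22.0 mm, the handle width. I'll lift and level it, then check for slip.

```bash
python3 -m jog '[[0,0,-1,0,0,0,0],[0,0,-3,0,0,0,0],[0,0,-4,0,0,0,0],[0,0,-4,0,0,0,0],[0,0,-4,0,0,0,0],[0,0,0,0,-0.147,0,0],[0,0,0,0,-0.146,0,0],[0,0,0,0,0,0,0]]' 60
python3 - <<'E'
from h import *
s=monitor.read_state(); T=toolT(s)
Tg=toolT(dict(eef_pos=np.array([487.04,-426.2,25.3]),eef_rot=np.array([-3.14004,-0.29394,-0.2214])))
yaw=np.radians(-12.8); ex=np.array([np.cos(yaw),np.sin(yaw),0]); ey=np.array([-np.sin(yaw),np.cos(yaw),0])
O=np.array([481,-425.2,0]); tip=O+73*ex+[0,0,1]
tt=Tg[:3,:3].T@(tip-Tg[:3,3]); print("tip in tool",tt)
print("grip in tool",Tg[:3,:3].T@(O+[0,0,41]-Tg[:3,3]))
print(s["clock"],s["eef_pos"],np.degrees(s["eef_rot"]),s["wrist_force"],s["finger_gap"])
c=vision.camera("wrist"); cv2.imwrite("pics/w4.png",c["color"])
th=np.radians(90+10.95)
def target(tx,ty,ztip):
    "teeth tip middle at tray (tx,ty)"
    ca,sa=np.cos(TY),np.sin(TY)
    w=np.array([TRAY[0]+ca*tx-sa*ty,TRAY[1]+sa*tx+ca*ty,ztip])
    M=Rtool(100.95); return w-M@tt,M
for p in [(10,-65,90),(10,-200,90),(15,70,90),(15,200,90)]:
    pos,M=target(*p); print(p,pos.round(1),np.linalg.norm(pos[:2]).round())
rel(target(10,-65,90)[0],Rtool(100.95))
E
```

```text
clock: 7.85
eef_pos: [442.9, -416.2, 179.0]
eef_rot: [-3.141, 0.003, -0.22]
wrist_force: [0.0, -0.9, -1.4]
finger_gap: 22.0
tip in tool [56.97853239  0.56312289 42.63601238]
grip in tool [ -1.3013231    0.32468578 -16.79799802]
7.85 [ 442.8657329  -416.17951023  178.99573916] [-1.79958804e+02  1.44087133e-01 -1.25979779e+01] [ 0.00739966 -0.93569712 -1.35628898] 21.98059944723507
(10, -65, 90) [ 570.7 -119.8  132.6] 583.0
(10, -200, 90) [ 596.4 -252.3  132.6] 648.0
(15, 70, 90) [550.   13.7 132.6] 550.0
(15, 200, 90) [525.3 141.4 132.6] 544.0
t 7.9 TCP [ 442.6 -416.   178.3] rot [-1.799e+02 -1.000e-01 -1.260e+01] gap 21.4
shift cm [  6.04 -31.7    4.63] rotvec [ 1.000e-03 -3.000e-03 -1.981e+00]
```

View pics/w4.png

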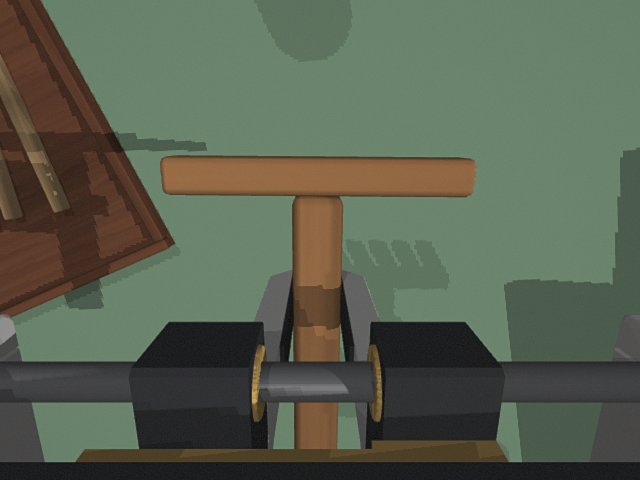

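The rake hasn't slipped: the bar sits at the same pixels as before the lift. I'll turn it so its handle points to the tray's -y.

```bash
python3 -m jog '[[0,0,0,0,0,-0.142,0],[0,0,0,0,0,-0.142,0],[0,0,0,0,0,-0.142,0],[0,0,0,0,0,-0.142,0],[0,0,0,0,0,-0.142,0],[0,0,0,0,0,-0.142,0],[0,0,0,0,0,-0.142,0]]' && python3 -m jog '[[0,0,0,0,0,-0.142,0],[0,0,0,0,0,-0.142,0],[0,0,0,0,0,-0.142,0],[0,0,0,0,0,-0.142,0],[0,0,0,0,0,-0.142,0],[0,0,0,0,0,-0.142,0],[0,0,0,0,0,-0.135,0],[0,0,0,0,0,0,0]]'
cat >> h.py <<'E'
TT=np.array([57.0,0.5,42.6])
def target(tx,ty,ztip):
    ca,sa=np.cos(TY),np.sin(TY)
    w=np.array([TRAY[0]+ca*tx-sa*ty,TRAY[1]+sa*tx+ca*ty,ztip])
    M=Rtool(100.95); return w-M@TT,M
def tipnow(s=None):
    s=s or monitor.read_state(); T=toolT(s); w=T[:3,:3]@TT+T[:3,3]
    d=w[:2]-TRAY; ca,sa=np.cos(TY),np.sin(TY)
    print("tip tray",np.round([ca*d[0]+sa*d[1],-sa*d[0]+ca*d[1],w[2]],1),"F",s["wrist_force"].round(2),"M",s["moment"].round(3),"t",round(s["clock"],2))
E
python3 - <<'E'
from h import *
rel(*target(10,-65,90)); tipnow()
E
```

```text
clock: 8.6
eef_pos: [441.2, -416.2, 178.6]
eef_rot: [3.139, -0.004, 0.778]
wrist_force: [0.1, -0.8, -1.1]
finger_gap: 21.5
clock: 9.4
eef_pos: [441.2, -416.3, 178.6]
eef_rot: [3.138, -0.0, 1.762]
wrist_force: [0.2, -0.2, -1.8]
finger_gap: 21.3
t 9.4 TCP [ 441.2 -416.3  178.6] rot [179.8  -0.  100.9] gap 21.3
shift cm [26.65 18.33  4.67] rotvec [ 0.004 -0.    -0.   ]
tip tray [-173.4 -331.5  136. ] F [ 0.18 -0.24 -1.83] M [-0.135  0.051 -0.04 ] t 9.4
```

```bash
python3 -m jog '[[3.33,2.29,0.58,0,0,0,0],[3.33,2.29,0.58,0,0,0,0],[3.33,2.29,0.58,0,0,0,0],[3.33,2.29,0.58,0,0,0,0],[3.33,2.29,0.58,0,0,0,0],[3.33,2.29,0.58,0,0,0,0],[3.33,2.29,0.58,0,0,0,0],[3.33,2.29,0.6,0.004,0,0,0]]' && python3 -m jog '[[0,0,0,0,0,0,0],[0,0,0,0,0,0,0]]'
python3 - <<'E'
from h import *
rel(*target(10,-65,30)); tipnow()
for n in("top","wrist","scene"):
    c=vision.camera(n); cv2.imwrite(f"pics/{n}5.png",c["color"])
    if n=="top": crop(c["color"],230,140,200,140,4,"pics/t5.png")
E
```

```text
clock: 10.2
eef_pos: [571.8, -118.7, 132.4]
eef_rot: [-3.141, -0.001, 1.755]
wrist_force: [0.0, -0.7, -1.1]
finger_gap: 21.4
clock: 10.4
eef_pos: [571.5, -119.7, 132.3]
eef_rot: [-3.14, -0.001, 1.758]
wrist_force: [-0.2, -1.2, -1.7]
finger_gap: 21.5
t 10.4 TCP [ 571.5 -119.7  132.3] rot [-1.799e+02 -1.000e-01  1.007e+02] gap 21.5
shift cm [-0.   -0.06  5.97] rotvec [-0.002 -0.001 -0.004]
tip tray [ 10.8 -65.   89.8] F [-0.15 -1.24 -1.72] M [-0.06   0.06   0.047] t 10.4
```

View pics/t5.png

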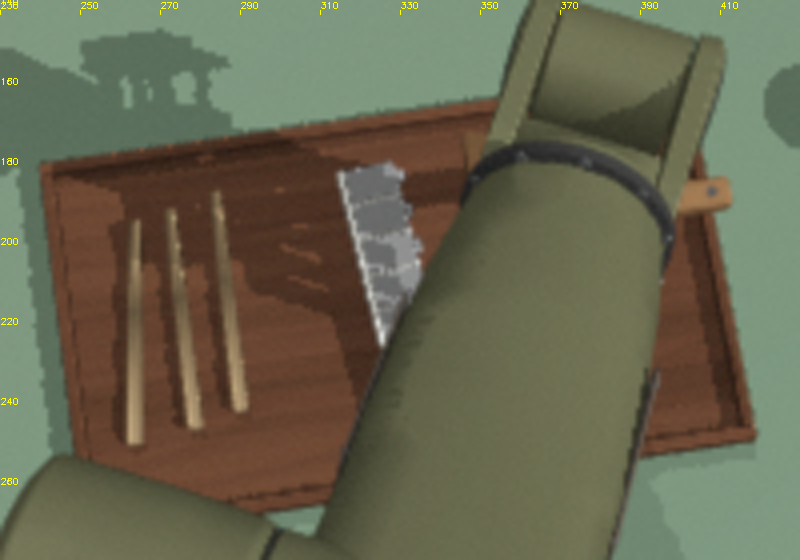

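View pics/wrist5.png

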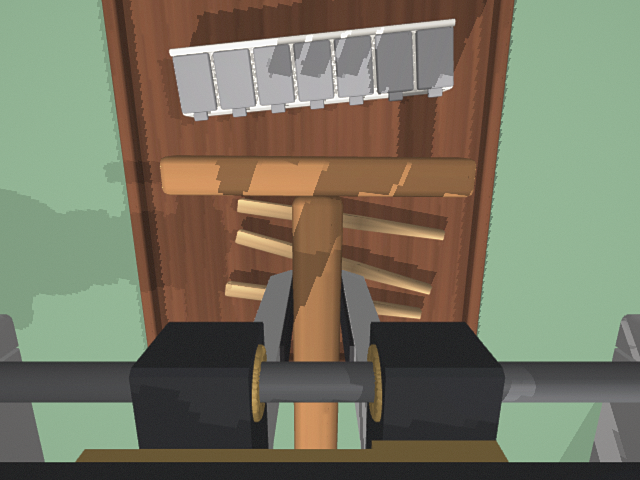

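View pics/scene5.png

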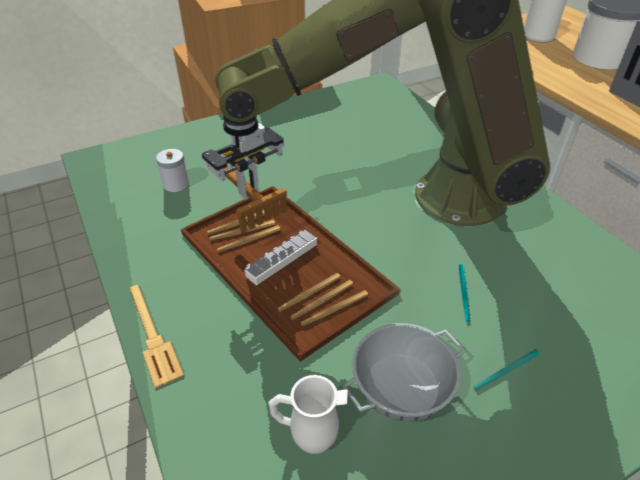

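The wrist view shows the bar at px (317,176), parallel to the end rim and clear of both the organiser tabs (lowest at px (200,117)) and the three sticks (nearest at px (340,215)). I'll lower it into the gap.

```bash
python3 -m jog '[[0,0.4,2,0,0,-0.004,0],[0,0,2,0,0,0,0],[0,0,2,0,0,0,0],[0,0,1.4,0,0,0,0],[0,0,0.4,0,0,0,0],[0,0,0.1,0,0,0,0],[0,0,0,0,0,0,0],[0,0,0,0,0,0,0]]'
python3 - <<'E'
from h import *
tipnow()
c=vision.camera("wrist"); cv2.imwrite("pics/w6.png",c["color"])
c=vision.camera("scene"); crop(c["color"],170,130,160,120,5,"pics/s6.png")
E
```

```text
clock: 11.35
eef_pos: [575.8, -119.5, 54.3]
eef_rot: [-3.14, -0.0, 1.764]
wrist_force: [0.2, 0.5, -1.4]
finger_gap: 21.5
tip tray [ 14.8 -65.7  11.7] F [ 0.18  0.55 -1.38] M [-0.06   0.05  -0.032] t 11.35
```

View pics/w6.png

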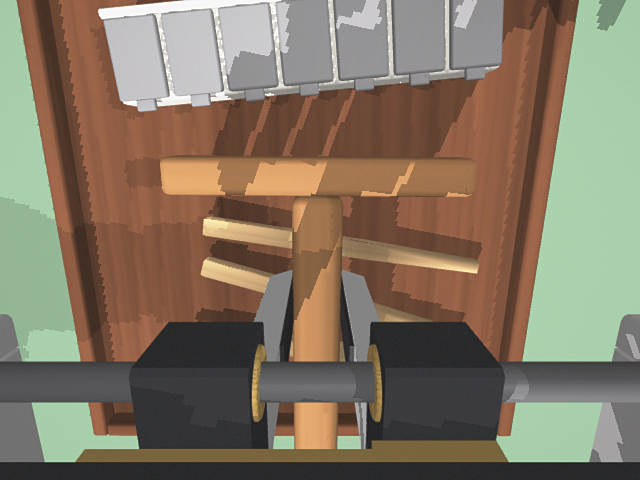

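View pics/s6.png

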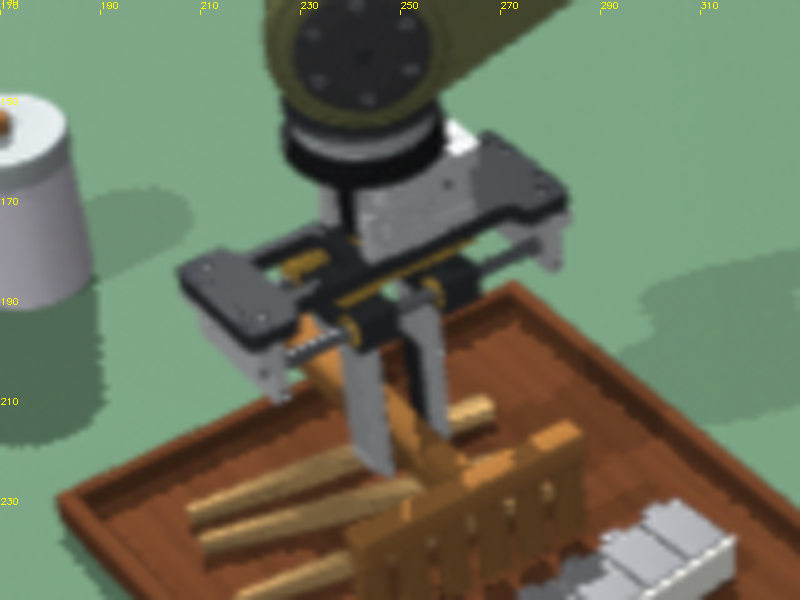

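```bash
python3 -m jog '[[0,0,0.2,0,0,0,0],[0,0,0.1,0,0,0,0],[0,0,0.1,0,0,0,0]]' && python3 -m jog '[[0,0,0.1,0,0,0,0],[0,0,0,0,0,0,0]]' && python3 -c "
from h import *
tipnow()"
```

```text
clock: 11.75
eef_pos: [575.3, -119.3, 49.3]
eef_rot: [-3.139, -0.001, 1.764]
wrist_force: [-0.6, 0.2, -1.0]
finger_gap: 21.5
clock: 11.95
eef_pos: [575.4, -119.5, 48.6]
eef_rot: [-3.139, -0.001, 1.764]
wrist_force: [-1.4, -0.2, 2.2]
finger_gap: 21.5
tip tray [ 14.4 -65.5   6. ] F [-1.37 -0.16  2.18] M [-0.062  0.313  0.073] t 11.95
```

The teeth touch the floor exactly where the model puts it (tip z 6.0). I'll raise them 1 mm and comb toward -y.

```bash
python3 -m jog '[[0,0,-0.1,0,0,0,0],[-0.4,0,0,0,0,0,0],[-0.6,0,0,0,0,0,0],[-0.6,0,0,0,0,0,0],[-0.6,0,0,0,0,0,0],[-0.6,0,0,0,0,0,0],[-0.6,0,0,0,0,0,0],[-0.6,0,0,0,0,0,0]]' && python3 -m jog '[[-0.6,0,0,0,0,0,0],[-0.6,0,0,0,0,0,0],[-0.6,0,0,0,0,0,0],[-0.6,0,0,0,0,0,0],[-0.6,0,0,0,0,0,0],[-0.6,0,0,0,0,0,0],[-0.6,0,0,0,0,0,0],[0,0,0,0,0,0,0]]'
python3 - <<'E'
from h import *
tipnow()
c=vision.camera("wrist"); cv2.imwrite("pics/w7.png",c["color"])
c=vision.camera("scene"); crop(c["color"],170,130,160,120,5,"pics/s7.png")
E
```

```text
clock: 12.75
eef_pos: [583.1, -159.2, 49.3]
eef_rot: [-3.139, -0.001, 1.764]
wrist_force: [0.1, -0.0, -2.0]
finger_gap: 21.8
clock: 13.55
eef_pos: [591.2, -200.6, 49.3]
eef_rot: [-3.139, -0.001, 1.763]
wrist_force: [0.2, -0.2, -1.9]
finger_gap: 21.4
tip tray [  14.5 -148.2    6.7] F [ 0.16 -0.19 -1.86] M [-0.076  0.045  0.002] t 13.55
```

View pics/w7.png

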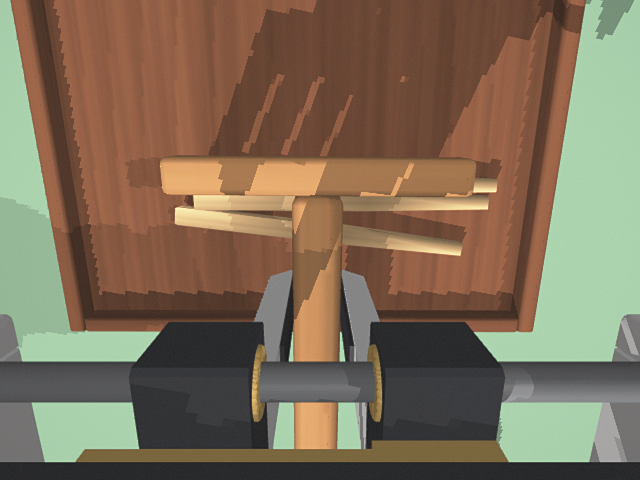

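View pics/s7.png

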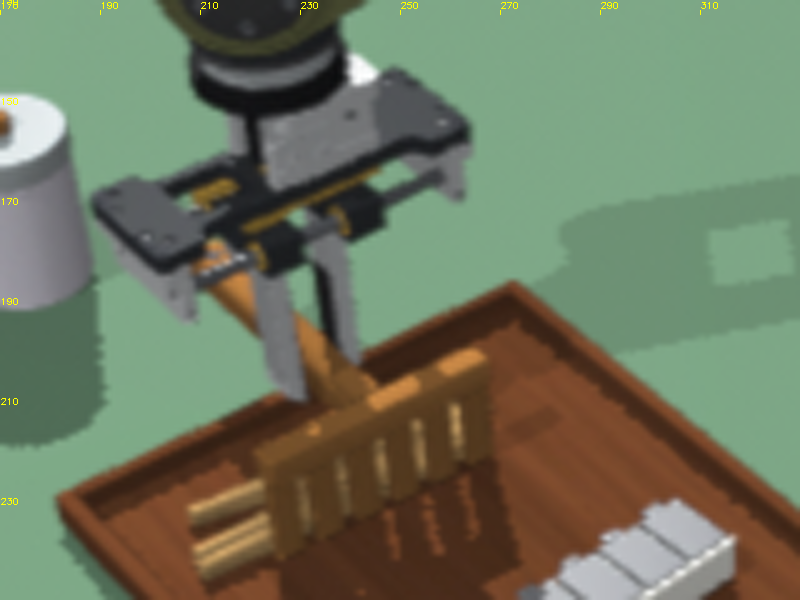

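Two sticks are combed flush against the teeth, and the third lies just ahead at px (320,230). I'll continue.

```bash
python3 -m jog '[[-0.6,0,0,0,0,0,0],[-0.6,0,0,0,0,0,0],[-0.6,0,0,0,0,0,0],[-0.6,0,0,0,0,0,0],[-0.6,0,0,0,0,0,0],[-0.5,0,0,0,0,0,0],[-0.5,0,0,0,0,0,0],[-0.4,0,0,0,0,0,0]]' && python3 -m jog '[[-0.3,0,0,0,0,0,0],[-0.3,0,0,0,0,0,0],[-0.2,0,0,0,0,0,0]]' && python3 -m jog '[[-0.1,0,0,0,0,0,0],[0,0,0,0,0,0,0]]'
python3 - <<'E'
from h import *
tipnow()
c=vision.camera("wrist"); cv2.imwrite("pics/w8.png",c["color"])
c=vision.camera("scene"); crop(c["color"],170,130,160,120,5,"pics/s8.png")
E
```

```text
clock: 14.45
eef_pos: [599.6, -243.4, 49.2]
eef_rot: [-3.139, -0.001, 1.764]
wrist_force: [-0.3, 0.7, -1.0]
finger_gap: 21.9
clock: 14.75
eef_pos: [601.1, -251.1, 49.2]
eef_rot: [-3.139, -0.001, 1.764]
wrist_force: [-0.1, 0.3, -0.6]
finger_gap: 21.8
clock: 14.95
eef_pos: [601.3, -251.9, 49.2]
eef_rot: [-3.139, -0.001, 1.764]
wrist_force: [0.1, -0.5, -1.2]
finger_gap: 21.5
tip tray [  14.6 -200.5    6.7] F [ 0.08 -0.51 -1.18] M [-0.041  0.036 -0.015] t 14.95
```

View pics/w8.png

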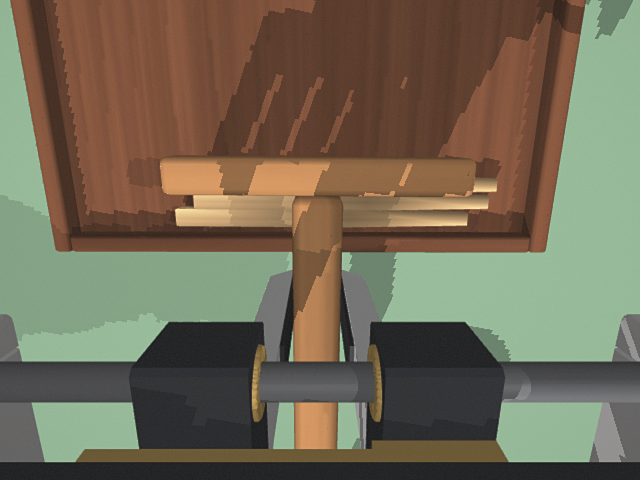

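View pics/s8.png

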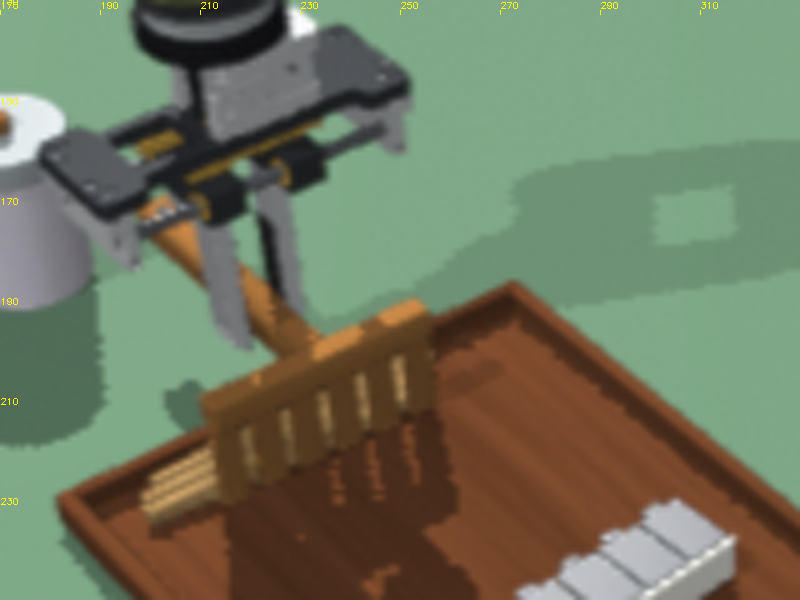

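```bash
python3 - <<'E'
from h import *
c=dict(np.load("w1.npz")); 
import cv2
C=vision.camera("top")
print("caddy knob",px2w(C,[(479,166)],108).round(), "base est",px2w(C,[(470.5,180)],0).round(),"tail",(toolT(monitor.read_state())@np.r_[-112,0,0,1]).round()[:3])
E
python3 -m jog '[[-0.2,0,0,0,0,0,0],[-0.1,0,0,0,0,0,0]]' && python3 -m jog '[[-0.1,0,0,0,0,0,0],[0,0,0,0,0,0,0]]'
```

```text
caddy knob [[ 677. -429.  108.]] base est [[ 672. -433.    0.]] tail [ 623. -362.   49.]
clock: 15.3
eef_pos: [601.9, -254.9, 49.2]
eef_rot: [-3.139, -0.001, 1.764]
wrist_force: [0.5, 0.3, -0.8]
finger_gap: 21.8
clock: 15.5
eef_pos: [602.1, -255.9, 49.2]
eef_rot: [-3.139, -0.001, 1.764]
wrist_force: [0.1, 0.0, -1.6]
finger_gap: 21.7
```

```bash
python3 -m jog '[[-0.1,0,0,0,0,0,0],[0,0,0,0,0,0,0]]' && python3 -m jog '[[-0.1,0,0,0,0,0,0],[0,0,0,0,0,0,0]]'
python3 - <<'E'
from h import *
tipnow()
c=vision.camera("wrist"); crop(c["color"],150,140,200,130,4,"pics/w9.png")
c=vision.camera("scene"); crop(c["color"],170,130,160,120,5,"pics/s9.png")
E
```

```text
clock: 15.7
eef_pos: [602.3, -256.9, 49.3]
eef_rot: [-3.139, -0.001, 1.764]
wrist_force: [-0.5, 0.8, -1.0]
finger_gap: 21.2
clock: 15.9
eef_pos: [602.4, -257.4, 49.1]
eef_rot: [-3.139, -0.002, 1.764]
wrist_force: [-1.0, 2.2, -1.7]
finger_gap: 21.6
tip tray [  14.6 -206.     6.6] F [-1.02  2.16 -1.68] M [0.552 0.056 0.083] t 15.9
```

View pics/w9.png

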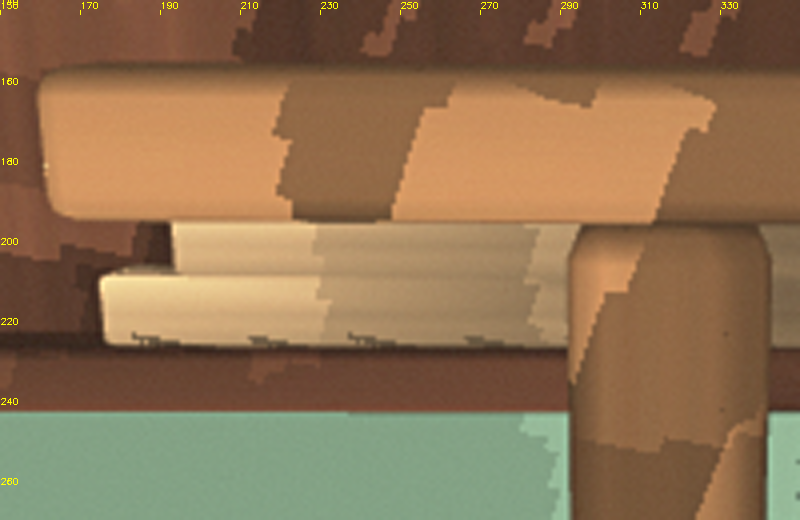

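View pics/s9.png

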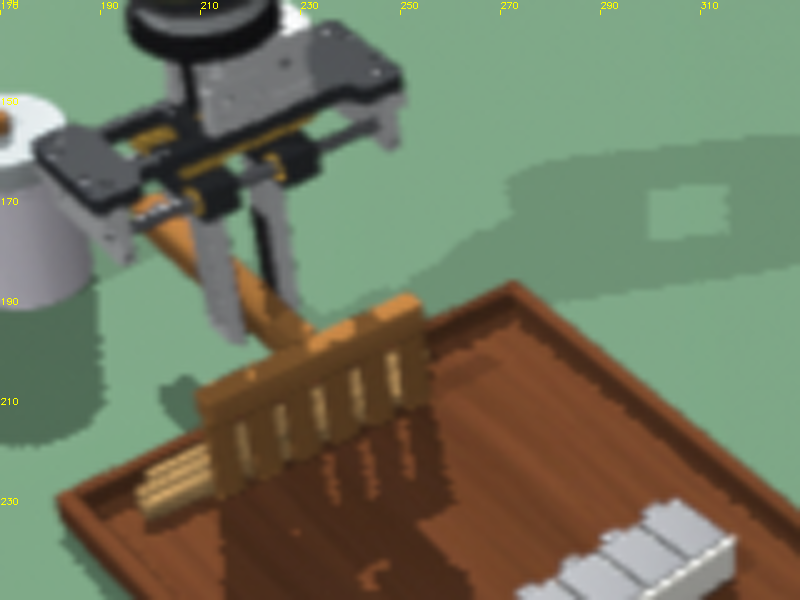

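The row is packed against the -y end: the force rose to 2.2 N at tip y = -206, exactly 3 × 10 mm plus half a tooth from the rim. I'll back off, lift, and go to the other side.

```bash
python3 -m jog '[[0.3,0,0,0,0,0,0],[0.8,0,0,0,0,0,0],[1,0,-1,0,0,0,0],[1,0,-2,0,0,0,0],[1,0,-3,0,0,0,0],[1,0,-2,0,0,0,0],[0,0,0,0,0,0,0]]'
python3 - <<'E'
from h import *
tipnow(); rel(*target(12,70,86))
c=vision.camera("wrist"); cv2.imwrite("pics/w10.png",c["color"])
E
```

```text
clock: 16.7
eef_pos: [594.1, -206.7, 133.2]
eef_rot: [3.139, 0.002, 1.765]
wrist_force: [0.7, -0.3, -0.6]
finger_gap: 21.4
tip tray [  16.2 -154.9   90.5] F [ 0.66 -0.3  -0.6 ] M [-0.131  0.01   0.016] t 16.7
t 16.7 TCP [ 594.1 -206.7  133.2] rot [1.799e+02 1.000e-01 1.011e+02] gap 21.4
shift cm [22.48 -0.36  0.41] rotvec [0.002 0.002 0.003]
```

View pics/w10.png

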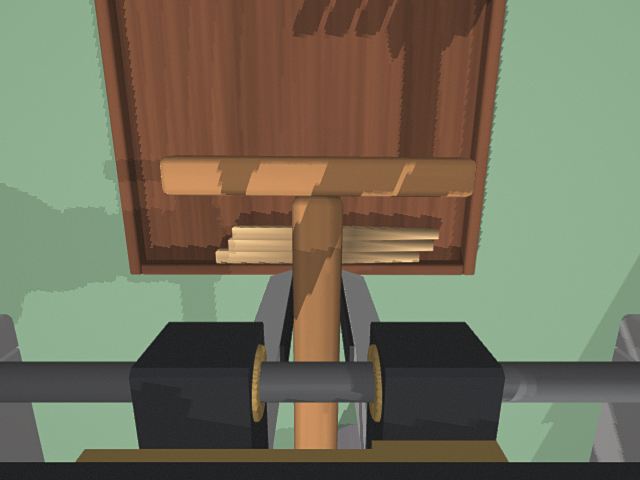

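The row is neat against the -y rim, at px (215–440, 228–263). Now I'll pass over the organiser.

```bash
python3 -m jog '[[2.8,-0.05,0,0,0,0,0],[2.8,-0.05,0,0,0,0,0],[2.8,-0.05,0,0,0,0,0],[2.8,-0.05,0,0,0,0,0],[2.8,-0.05,0,0,0,0,0],[2.8,-0.05,0,0,0,0,0],[2.8,-0.05,0,0,0,0,0],[2.8,-0.05,0,0,0,0.003,0]]' && python3 -m jog '[[0,0,0,0,0,0,0],[0,0,0,0,0,0,0]]'
python3 - <<'E'
from h import *
tipnow(); rel(*target(12,70,12))
c=vision.camera("wrist"); cv2.imwrite("pics/w11.png",c["color"])
c=vision.camera("scene"); cv2.imwrite("pics/s11.png",c["color"])
E
```

```text
clock: 17.55
eef_pos: [545.1, 12.2, 128.1]
eef_rot: [-3.137, -0.001, 1.761]
wrist_force: [0.5, 1.0, -1.2]
finger_gap: 21.7
clock: 17.75
eef_pos: [545.6, 11.3, 128.6]
eef_rot: [-3.138, -0.001, 1.762]
wrist_force: [-0.2, -0.1, -1.0]
finger_gap: 21.2
tip tray [10.  68.5 86.1] F [-0.2  -0.09 -1.05] M [-0.108  0.05  -0.019] t 17.75
t 17.75 TCP [545.6  11.3 128.6] rot [-1.798e+02 -1.000e-01  1.010e+02] gap 21.2
shift cm [0.14 0.21 7.4 ] rotvec [-0.004 -0.001  0.   ]
```

View pics/w11.png

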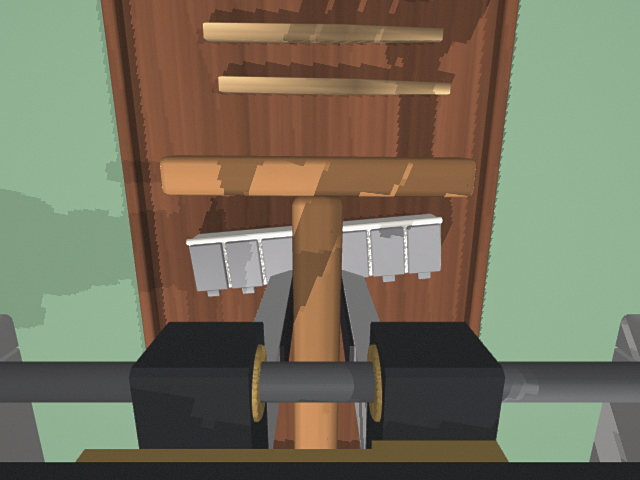

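View pics/s11.png

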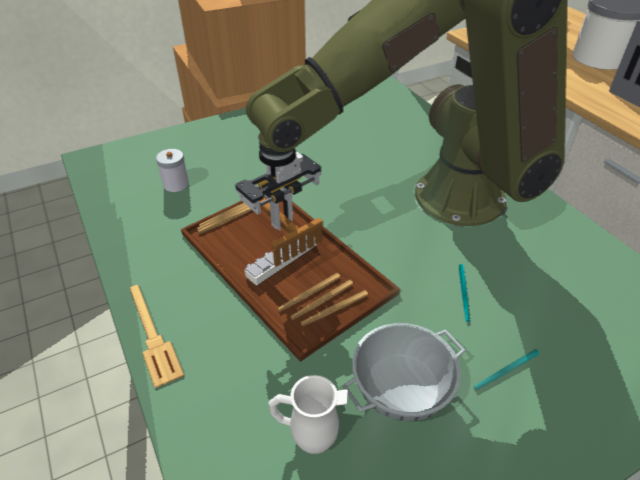

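```bash
python3 -m jog '[[0.1,0.2,2,0,0,0,0],[0.1,0,2,-0.004,0,0,0],[0,0,2,0,0,0,0],[0,0,1.2,0,0,0,0],[0,0,0.5,0,0,0,0],[0,0,0.1,0,0,0,0],[0,0,0,0,0,0,0]]'
python3 - <<'E'
from h import *
tipnow(); rel(*target(12,70,7))
c=vision.camera("wrist"); cv2.imwrite("pics/w12.png",c["color"])
c=vision.camera("scene"); crop(c["color"],230,180,160,120,5,"pics/s12.png")
E
```

```text
clock: 18.55
eef_pos: [547.8, 13.6, 52.1]
eef_rot: [3.139, -0.001, 1.761]
wrist_force: [0.6, -0.2, -1.4]
finger_gap: 21.7
tip tray [12.9 70.3  9.5] F [ 0.6  -0.23 -1.42] M [-0.047  0.107  0.023] t 18.55
t 18.55 TCP [547.8  13.6  52.1] rot [179.9  -0.  100.9] gap 21.7
shift cm [-0.03 -0.08  0.25] rotvec [ 0.002 -0.001 -0.001]
```

View pics/s12.png

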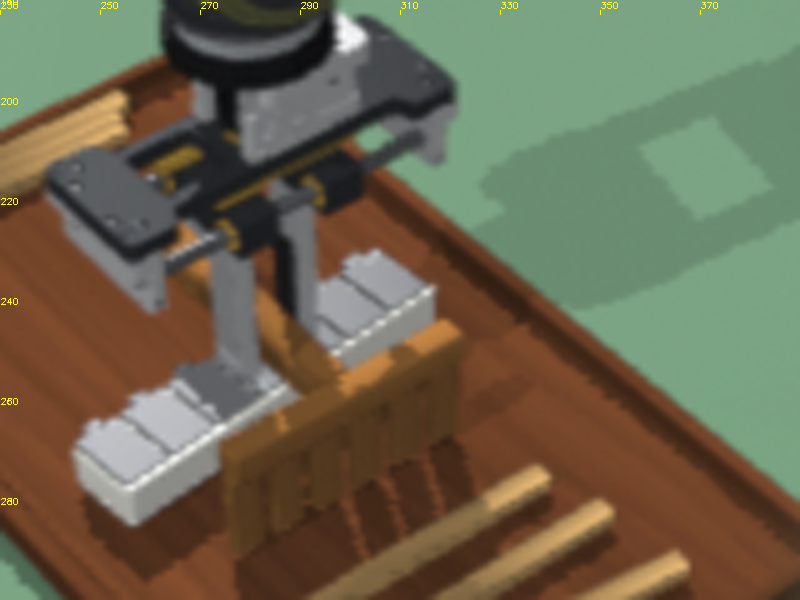

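View pics/w12.png

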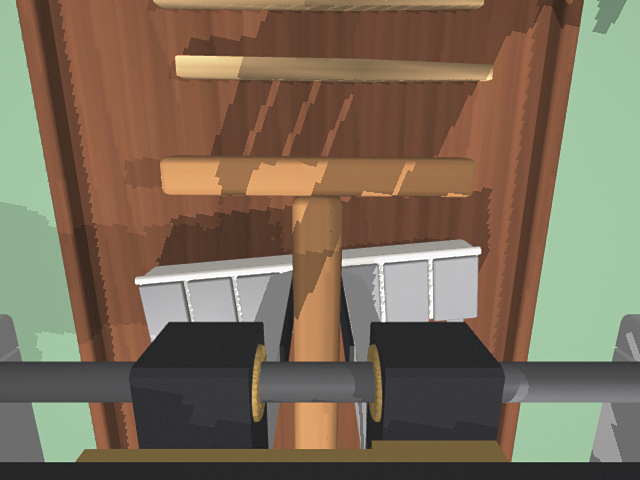

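The teeth are behind the three sticks and the fingers are clear above the organiser. I'll lower the last bit and comb toward +y.

```bash
python3 -m jog '[[0,-0.08,0.15,0,0,0,0],[0,0,0.1,0,0,0,0],[0.4,0,0,0,0,0,0],[0.6,0,0,0,0,0,0],[0.6,0,0,0,0,0,0],[0.6,0,0,0,0,0,0],[0.6,0,0,0,0,0,0],[0.6,0,0,0,0,0,0]]' && python3 -m jog '[[0.6,0,0,0,0,0,0],[0.6,0,0,0,0,0,0],[0.6,0,0,0,0,0,0],[0.6,0,0,0,0,0,0],[0.6,0,0,0,0,0,0],[0.6,0,0,0,0,0,0],[0.6,0,0,0,0,0,0],[0,0,0,0,0,0,0]]'
python3 - <<'E'
from h import *
tipnow()
c=vision.camera("wrist"); cv2.imwrite("pics/w13.png",c["color"])
c=vision.camera("scene"); crop(c["color"],230,200,160,120,5,"pics/s13.png")
E
```

```text
clock: 19.45
eef_pos: [540.2, 47.6, 49.1]
eef_rot: [3.14, -0.001, 1.761]
wrist_force: [1.2, -1.2, 0.5]
finger_gap: 21.4
clock: 20.25
eef_pos: [532.1, 89.0, 49.0]
eef_rot: [3.14, -0.001, 1.762]
wrist_force: [-0.3, 0.9, 0.1]
finger_gap: 21.5
tip tray [ 11.7 147.4   6.5] F [-0.33  0.85  0.12] M [ 0.087  0.1   -0.097] t 20.25
```

View pics/w13.png

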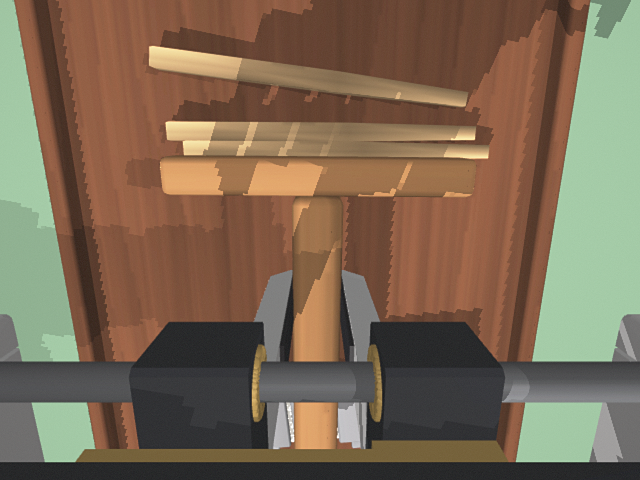

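View pics/s13.png

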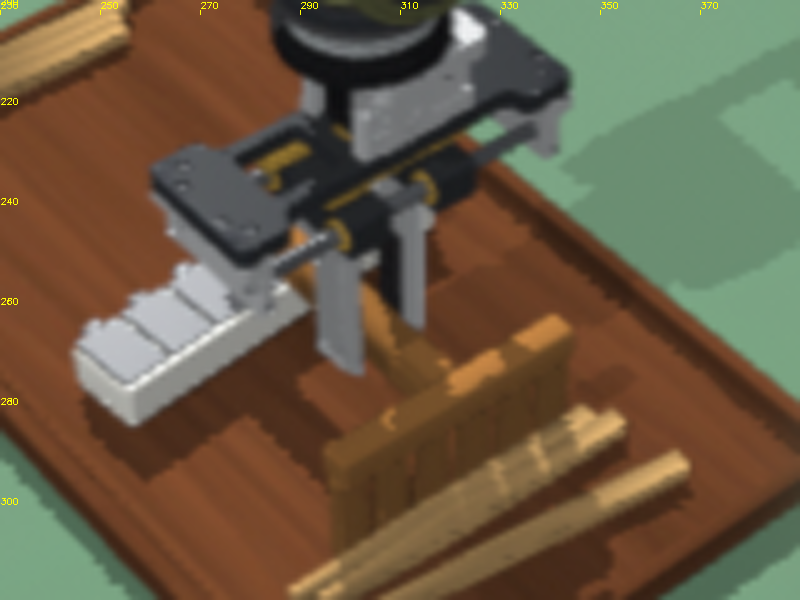

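```bash
python3 -m jog '[[0.6,0,-0.06,0,0,0,0],[0.6,0,0,0,0,0,0],[0.6,0,0,0,0,0,0],[0.6,0,0,0,0,0,0],[0.6,0,0,0,0,0,0],[0.6,0,0,0,0,0,0],[0.5,0,0,0,0,0,0],[0.4,0,0,0,0,0,0]]' && python3 -m jog '[[0.3,0,0,0,0,0,0],[0.3,0,0,0,0,0,0],[0,0,0,0,0,0,0]]'
python3 - <<'E'
from h import *
tipnow()
c=vision.camera("wrist"); cv2.imwrite("pics/w14.png",c["color"])
c=vision.camera("scene"); crop(c["color"],230,220,160,120,5,"pics/s14.png")
E
```

```text
clock: 21.15
eef_pos: [523.7, 132.9, 49.7]
eef_rot: [3.14, -0.001, 1.761]
wrist_force: [0.8, -0.4, -1.5]
finger_gap: 21.4
clock: 21.45
eef_pos: [522.6, 138.6, 49.7]
eef_rot: [3.14, -0.001, 1.761]
wrist_force: [0.5, -0.1, -1.2]
finger_gap: 21.2
tip tray [ 11.9 197.9   7.2] F [ 0.54 -0.05 -1.16] M [-0.08   0.033  0.043] t 21.45
```

View pics/w14.png

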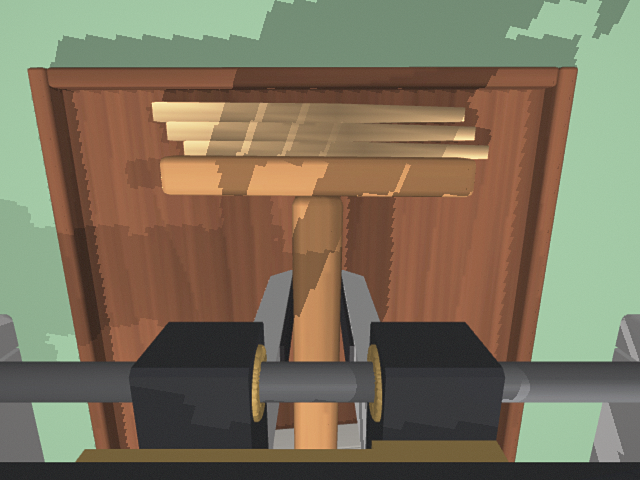

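View pics/s14.png

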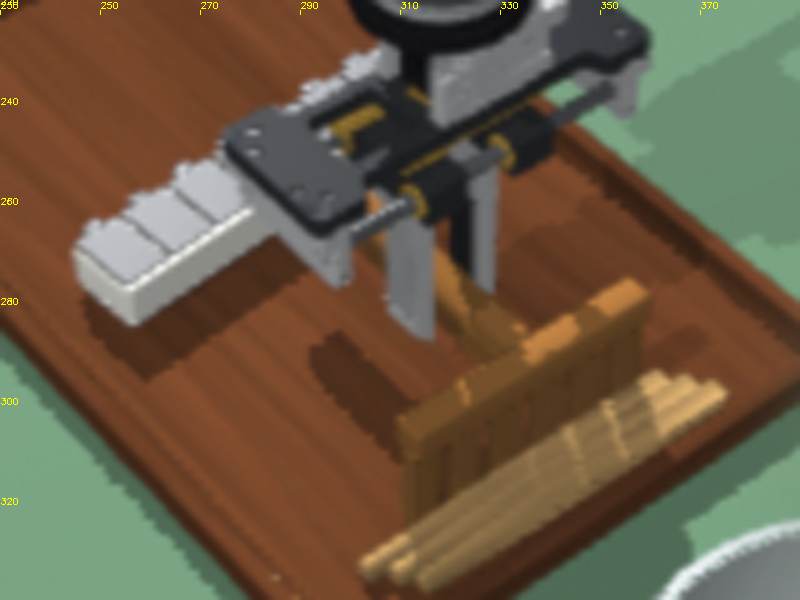

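```bash
python3 -m jog '[[0.2,0,0,0,0,0,0],[0.2,0,0,0,0,0,0],[0.1,0,0,0,0,0,0],[0,0,0,0,0,0,0]]' && python3 -m jog '[[0.1,0,0,0,0,0,0],[0,0,0,0,0,0,0]]' && python3 -m jog '[[0.1,0,0,0,0,0,0],[0,0,0,0,0,0,0]]' && python3 -m jog '[[0.1,0,0,0,0,0,0],[0,0,0,0,0,0,0]]'
python3 -c "
from h import *
tipnow()"
```

```text
clock: 21.95
eef_pos: [521.7, 143.4, 49.7]
eef_rot: [3.14, -0.001, 1.761]
wrist_force: [0.1, 0.0, -0.8]
finger_gap: 21.6
clock: 22.15
eef_pos: [521.5, 144.3, 49.7]
eef_rot: [3.14, -0.001, 1.761]
wrist_force: [1.1, -0.2, -0.7]
finger_gap: 21.3
clock: 22.35
eef_pos: [521.3, 145.3, 49.7]
eef_rot: [3.14, -0.001, 1.761]
wrist_force: [-0.7, -0.6, -0.8]
finger_gap: 21.4
clock: 22.55
eef_pos: [521.2, 146.2, 49.8]
eef_rot: [3.14, -0.001, 1.761]
wrist_force: [1.0, -0.3, -2.4]
finger_gap: 21.8
tip tray [ 11.9 205.6   7.2] F [ 1.02 -0.34 -2.45] M [-0.19  -0.039 -0.006] t 22.55
```

```bash
python3 -m jog '[[0.1,0,0,0,0,0,0],[0,0,0,0,0,0,0]]' && python3 -m jog '[[0.05,0,0,0,0,0,0],[0,0,0,0,0,0,0]]'
python3 - <<'E'
from h import *
tipnow()
c=vision.camera("wrist"); crop(c["color"],130,50,200,150,4,"pics/w15.png")
c=vision.camera("scene"); crop(c["color"],230,220,160,120,5,"pics/s15.png")
E
```

```text
clock: 22.75
eef_pos: [521.3, 147.0, 50.0]
eef_rot: [3.139, -0.0, 1.761]
wrist_force: [1.8, -4.3, 0.1]
finger_gap: 21.8
clock: 22.95
eef_pos: [521.4, 147.2, 50.0]
eef_rot: [3.139, -0.0, 1.761]
wrist_force: [3.6, -6.7, 0.9]
finger_gap: 21.9
tip tray [ 12.4 206.5   7.4] F [ 3.56 -6.68  0.86] M [-1.313 -0.68   0.228] t 22.95
```

View pics/w15.png

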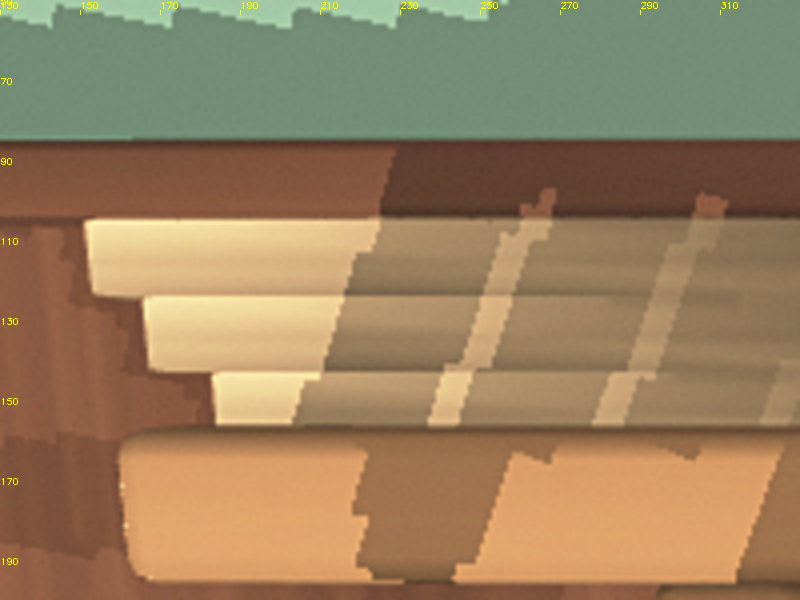

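View pics/s15.png

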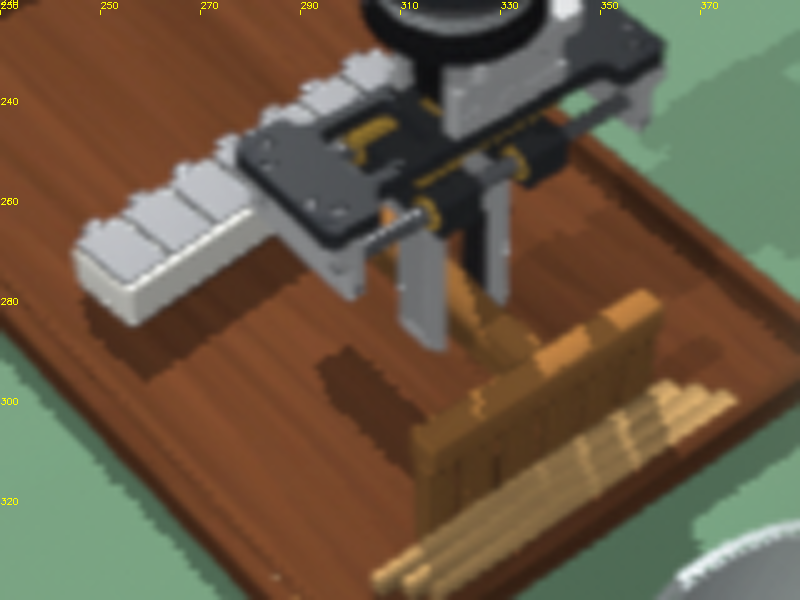

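Both rows are packed; contact force reached about 7 N at tip y = 206.5. I'll back off and lift.

```bash
python3 -m jog '[[-0.3,0,0,0,0,0,0],[-0.8,0,0,0,0,0,0],[-1,0,-1,0,0,0,0],[-1,0,-2,0,0,0,0],[-1,0,-3,0,0,0,0],[-1,0,-3,0,0,0,0],[0,0,-1,0,0,0,0],[0,0,0,0,0,0,0]]'
python3 - <<'E'
from h import *
tipnow(); s=monitor.read_state()
M=Rtool(100.9)
rel([441,-416,179],M)
c=vision.camera("wrist"); cv2.imwrite("pics/w16.png",c["color"])
c=vision.camera("scene"); cv2.imwrite("pics/s16.png",c["color"])
E
```

```text
clock: 23.85
eef_pos: [530.9, 97.3, 150.9]
eef_rot: [3.138, -0.001, 1.76]
wrist_force: [-0.1, -0.1, -2.6]
finger_gap: 21.3
tip tray [ 12.3 155.7 108.4] F [-0.13 -0.14 -2.62] M [-0.079  0.072 -0.032] t 23.85
t 23.85 TCP [530.9  97.3 150.9] rot [ 1.798e+02 -1.000e-01  1.009e+02] gap 21.3
shift cm [-48.71 -18.48  -2.93] rotvec [ 0.004 -0.001 -0.001]
```

View pics/w16.png

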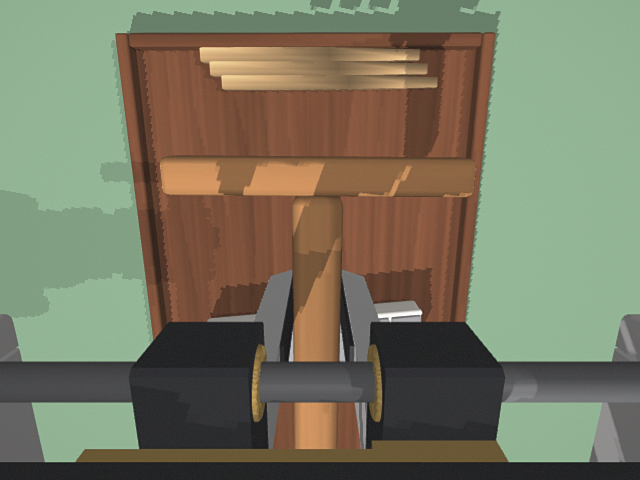

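View pics/s16.png

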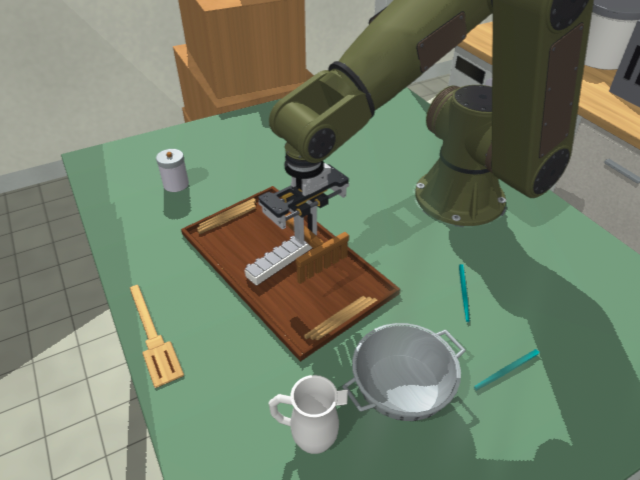

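```bash
python3 -m jog '[[-3.05,-1.15,-0.18,0,0,0,0],[-3.05,-1.15,-0.18,0,0,0,0],[-3.05,-1.15,-0.18,0,0,0,0],[-3.05,-1.15,-0.18,0,0,0,0],[-3.05,-1.15,-0.18,0,0,0,0],[-3.05,-1.15,-0.18,0,0,0,0],[-3.05,-1.15,-0.18,0,0,0,0],[-3.05,-1.15,-0.18,0,0,0,0]]' && python3 -m jog '[[-3.05,-1.15,-0.18,0,0,0,0],[-3.05,-1.15,-0.18,0,0,0,0],[-3.05,-1.15,-0.18,0,0,0,0],[-3.05,-1.15,-0.18,0,0,0,0],[-3.05,-1.15,-0.18,0,0,0,0],[-3.05,-1.15,-0.18,0,0,0,0],[-3.05,-1.15,-0.18,0,0,0,0],[-3.05,-1.15,-0.18,0,0,0,0]]' && python3 -m jog '[[0,0,0,0,0,0.142,0],[0,0,0,0,0,0.142,0],[0,0,0,0,0,0.142,0],[0,0,0,0,0,0.142,0],[0,0,0,0,0,0.142,0],[0,0,0,0,0,0.142,0],[0,0,0,0,0,0.142,0]]' && python3 -m jog '[[0,0,0,0,0,0.142,0],[0,0,0,0,0,0.142,0],[0,0,0,0,0,0.142,0],[0,0,0,0,0,0.142,0],[0,0,0,0,0,0.142,0],[0,0,0,0,0,0.142,0],[0,0,0,0,0,0.135,0],[0,0,0,0,0,0,0]]'
python3 - <<'E'
from h import *
M=R.from_euler('xyz',[-3.14004,-0.29394,-0.2214]).as_matrix()
pos=np.array([487.04,-426.2,25.3]); rel(pos-M[:,2]*60,M)
c=vision.camera("wrist"); cv2.imwrite("pics/w17.png",c["color"])
E
```

```text
clock: 24.75
eef_pos: [485.3, -160.2, 162.1]
eef_rot: [-3.141, -0.002, 1.762]
wrist_force: [-0.3, -1.0, -0.7]
finger_gap: 21.7
clock: 25.55
eef_pos: [441.4, -417.1, 175.7]
eef_rot: [3.142, -0.004, 1.761]
wrist_force: [-0.5, -0.5, -0.9]
finger_gap: 21.6
clock: 26.25
eef_pos: [441.8, -415.8, 175.6]
eef_rot: [-3.139, -0.002, 0.762]
wrist_force: [0.7, 0.5, -1.5]
finger_gap: 21.7
clock: 27.05
eef_pos: [441.8, -415.9, 175.9]
eef_rot: [-3.139, 0.001, -0.222]
wrist_force: [-0.2, 0.3, -1.4]
finger_gap: 21.6
t 27.05 TCP [ 441.8 -415.9  175.9] rot [-1.798e+02  1.000e-01 -1.270e+01] gap 21.6
shift cm [2.91 0.05 9.31] rotvec [-0.001  0.295 -0.001]
```

View pics/w17.png

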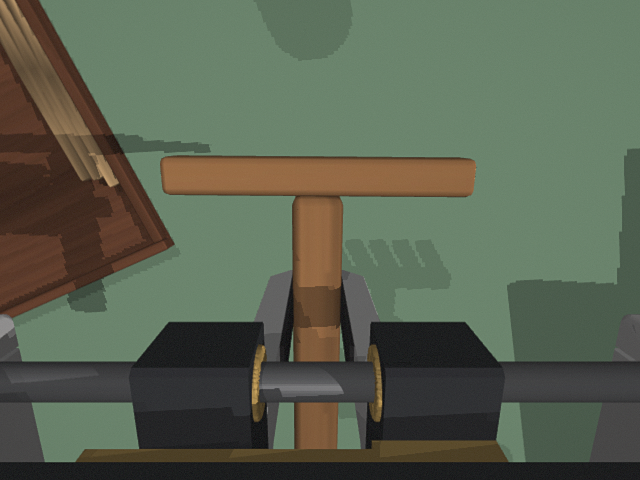

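```bash
python3 -m jog '[[0.97,0.02,3.1,0,0,0,0],[0.97,0.02,3.1,0,0,0,0],[0.97,0.02,3.1,0,0,0,0],[0,0,0,0,0.147,0,0],[0,0,0,0,0.147,0,0],[0,0,0,0,0,0,0]]'
python3 - <<'E'
from h import *
M=R.from_euler('xyz',[-3.14004,-0.29394,-0.2214]).as_matrix()
pos=np.array([487.04,-426.2,25.3]); rel(pos,M)
c=vision.camera("top"); crop(c["color"],230,140,200,140,4,"pics/t18.png")
E
```

```text
clock: 27.7
eef_pos: [468.0, -422.2, 82.5]
eef_rot: [-3.139, -0.295, -0.219]
wrist_force: [0.3, 1.4, -1.0]
finger_gap: 21.2
t 27.7 TCP [ 468.  -422.2   82.5] rot [-179.8  -16.9  -12.5] gap 21.2
shift cm [ 0.2  -0.01  6.03] rotvec [-0.002 -0.001  0.003]
```

View pics/t18.png

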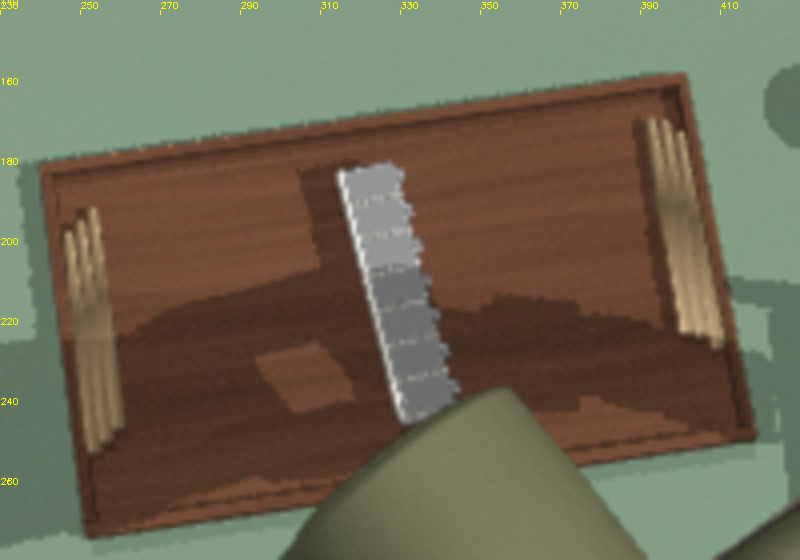

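Both rows are packed and the organiser is at its original pixels, with its corner at crop (340,172). I'll set the rake down.

```bash
python3 -m jog '[[0.1,0,2,0,0,0.003,0],[0.1,0,2,0,0,0,0],[0,0,1.3,0,0,0,0],[0,0,0.4,0,0,0,0],[0,0,0.1,0,0,0,0],[0,0,0,0,0,0,0]]' && python3 -m jog '[[0,0,0.1,0,0,0,0],[0,0,0,0,0,0,0]]'  && python3 -m jog '[[0,0,0.1,0,0,0,0],[0,0,0,0,0,0,0]]'
python3 - <<'E'
from h import *
M=R.from_euler('xyz',[-3.14004,-0.29394,-0.2214]).as_matrix()
pos=np.array([487.04,-426.2,25.3]); rel(pos,M); tipnow()
E
```

```text
clock: 28.35
eef_pos: [488.9, -427.6, 30.5]
eef_rot: [-3.14, -0.295, -0.223]
wrist_force: [0.2, 0.5, -0.4]
finger_gap: 21.7
clock: 28.55
eef_pos: [489.0, -427.7, 29.5]
eef_rot: [-3.14, -0.296, -0.223]
wrist_force: [-0.6, 0.1, -0.5]
finger_gap: 21.3
clock: 28.75
eef_pos: [489.2, -427.6, 28.1]
eef_rot: [-3.139, -0.295, -0.224]
wrist_force: [-0.1, -0.3, -1.1]
finger_gap: 21.4
t 28.75 TCP [ 489.2 -427.6   28.1] rot [-179.9  -16.9  -12.8] gap 21.4
shift cm [-0.31 -0.09  0.19] rotvec [-0.    -0.001 -0.002]
tip tray [ -68.  -436.     3.9] F [-0.06 -0.27 -1.09] M [ 0.033  0.398 -0.005] t 28.75
```

```bash
python3 -m jog '[[0,0,0.1,0,0,0,0],[0,0,0,0,0,0,0]]' && python3 -m jog '[[0,0,0.1,0,0,0,0],[0,0,0,0,0,0,0]]'
python3 - <<'E'
from h import *
M=R.from_euler('xyz',[-3.14004,-0.29394,-0.2214]).as_matrix()
pos=np.array([487.04,-426.2,25.3]); rel(pos,M); tipnow()
c=vision.camera("scene"); crop(c["color"],150,110,160,100,5,"pics/s19.png")
E
```

```text
clock: 28.95
eef_pos: [489.5, -427.6, 26.9]
eef_rot: [-3.139, -0.295, -0.224]
wrist_force: [1.4, 0.6, -1.0]
finger_gap: 21.7
clock: 29.15
eef_pos: [489.8, -427.6, 25.9]
eef_rot: [-3.139, -0.295, -0.224]
wrist_force: [0.4, 0.2, -0.5]
finger_gap: 21.5
t 29.15 TCP [ 489.8 -427.6   25.9] rot [-179.9  -16.9  -12.8] gap 21.5
shift cm [-0.3  -0.08 -0.03] rotvec [-0.    -0.001 -0.002]
tip tray [ -67.4 -436.2    1.7] F [ 0.35  0.23 -0.54] M [ 0.031  0.357 -0.002] t 29.15
```

View pics/s19.png

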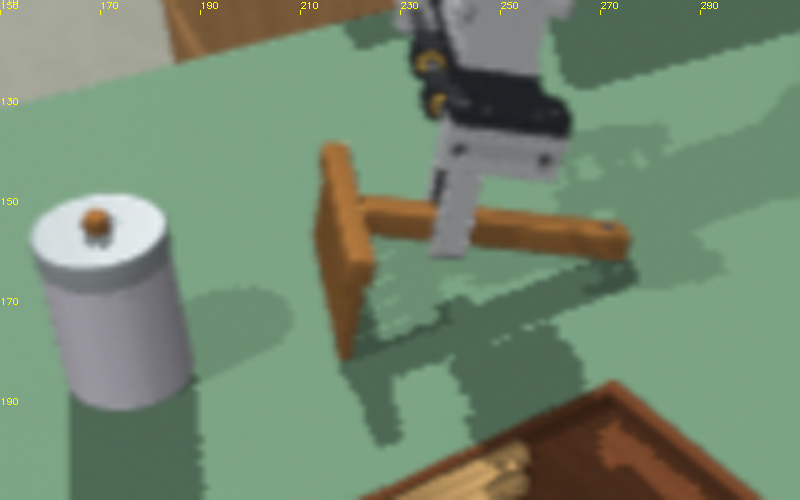

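```bash
python3 -m jog '[[0,0,0.06,0,0,0,0],[0,0,0,0,0,0,0]]' && python3 -m jog '[[0,0,0.04,0,0,0,0],[0,0,0,0,0,0,0]]'
python3 - <<'E'
from h import *
tipnow()
E
```

```text
clock: 29.4
eef_pos: [489.9, -427.7, 25.4]
eef_rot: [-3.139, -0.295, -0.224]
wrist_force: [-0.2, 0.4, -1.7]
finger_gap: 21.4
clock: 29.6
eef_pos: [490.1, -427.8, 25.3]
eef_rot: [-3.139, -0.295, -0.224]
wrist_force: [-1.8, 0.4, 1.7]
finger_gap: 21.7
tip tray [ -67.2 -436.4    1.1] F [-1.85  0.43  1.67] M [0.214 0.477 0.089] t 29.6
```

Touchdown is felt (Fz +1.7 N), so I'll release it.

```bash
python3 -m jog '[[0,0,0,0,0,0,26],[0,0,0,0,0,0,30],[0,0,0,0,0,0,40],[0,0,0,0,0,0,55],[0,0,0,0,0,0,70],[0,0,0,0,0,0,80]]' && python3 -m jog '[[0,0,0,0,0,0,80],[0,0,0,0,0,0,80],[0,0,-1,0,0,0,80],[0,0,-3,0,0,0,80],[0,0,-4,0,0,0,80],[0,0,-4,0,0,0,80],[0,0,0,0,0,0,80]]'
python3 - <<'E'
from h import *
s=monitor.read_state(); c=vision.camera("wrist")
T=toolT(s)@c["tool_from_camera"]; im=c["color"].copy()
cv2.imwrite("pics/w20.png",im); print(s["eef_pos"],s["finger_gap"],s["wrist_force"])
c=vision.camera("scene"); cv2.imwrite("pics/s20.png",c["color"]); crop(c["color"],150,110,160,100,5,"pics/s20c.png")
E
```

```text
clock: 30.2
eef_pos: [490.1, -427.7, 25.1]
eef_rot: [-3.139, -0.295, -0.224]
wrist_force: [0.2, -0.6, 0.9]
finger_gap: 56.8
clock: 30.9
eef_pos: [456.4, -421.9, 146.3]
eef_rot: [3.138, -0.302, -0.223]
wrist_force: [-0.1, 0.2, 0.3]
finger_gap: 75.2
[ 456.35999451 -421.86983706  146.3291846 ] 75.19953240144952 [-0.09324403  0.16428031  0.26166026]
```

View pics/w20.png

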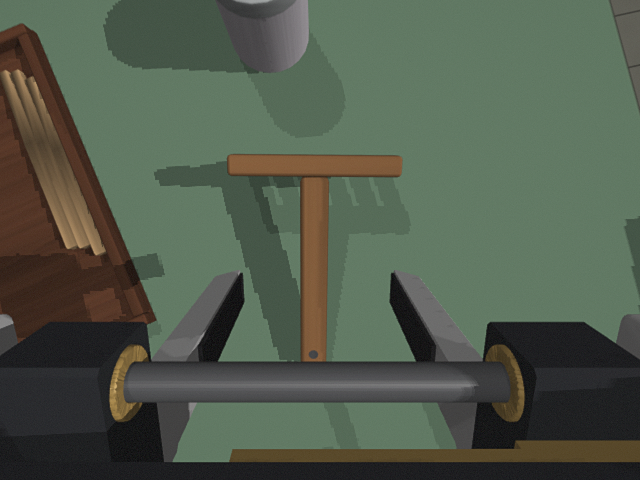

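View pics/s20c.png

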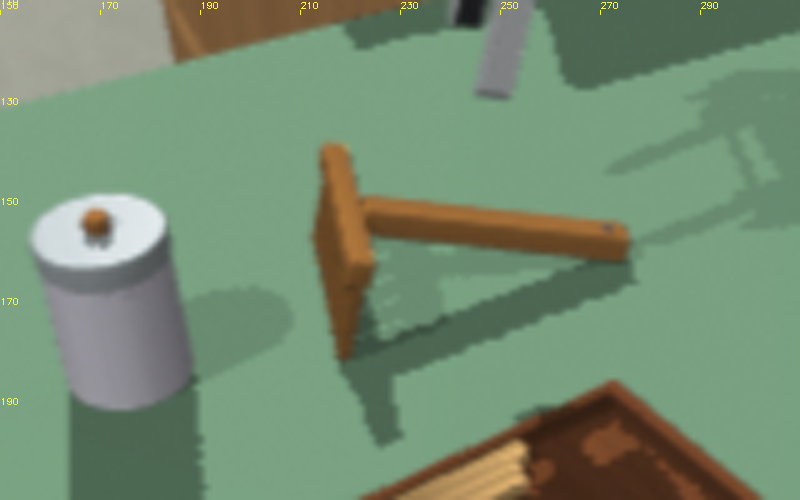

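The rake lies on its teeth and tail as at the start. As a last check I'll measure the stick rows and organiser from the top view.

```bash
python3 -m jog '[[0,0,-3,0,0,0,80],[0,0,-3,0,0,0,80],[0,0,0,0,0,0,80]]'
python3 - <<'E'
from h import *
c=vision.camera("top"); im=c["color"]
crop(im,230,140,200,140,4,"pics/t21.png")
ca,sa=np.cos(TY),np.sin(TY); Rt=np.array([[ca,sa],[-sa,ca]])
f=lambda p:np.array(p,float)/4+np.array([230,140])
for nm,z,pts in [("+y outer",15,[(69,233),(94,452)]),("mid",15,[(81,222),(106,440)]),("inner",15,[(93,210),(119,428)]),
 ("-y inner",15,[(652,119),(684,332)]),("mid",15,[(666,121),(699,335)]),("outer",15,[(681,133),(716,347)]),("org",34,[(340,172),(392,165),(404,422)])]:
    t=(px2w(c,f(pts),z)[:,:2]-TRAY)@Rt.T; d=t[0]-t[1]
    print(nm,"mid",t[:2].mean(0).round(),"ang",np.degrees(np.arctan2(d[1],d[0])).round(1),t.round().tolist() if nm=="org" else "")
c=vision.camera("scene"); cv2.imwrite("pics/s21.png",c["color"])
E
```

```text
clock: 31.3
eef_pos: [439.2, -417.2, 199.9]
eef_rot: [-3.142, -0.298, -0.223]
wrist_force: [-0.7, 0.1, -0.1]
finger_gap: 75.2
+y outer mid [  3. 234.] ang -0.6 
mid mid [ 10. 224.] ang -0.6 
inner mid [ 18. 214.] ang -0.5 
-y inner mid [  28. -214.] ang -2.0 
mid mid [  25. -224.] ang -1.9 
outer mid [  13. -234.] ang -1.5 
org mid [99.  6.] ang 89.6 [[99.0, 25.0], [99.0, -14.0], [-97.0, 7.0]]
```

View pics/t21.png

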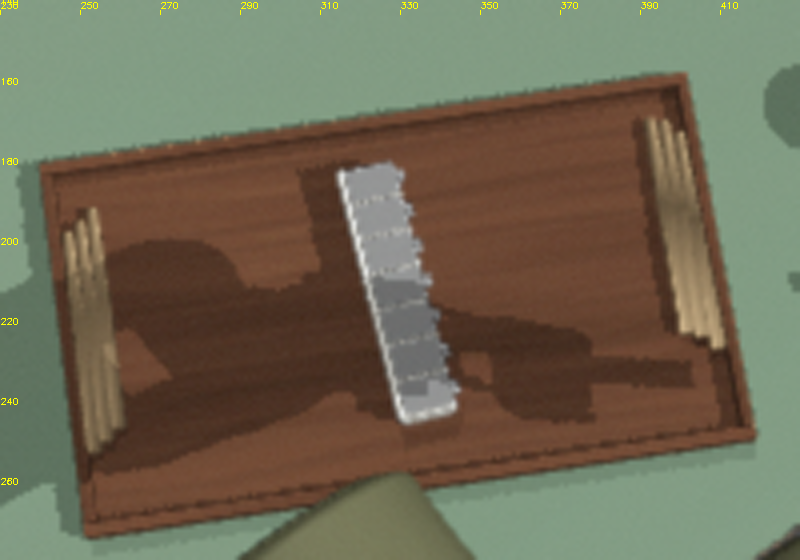

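View pics/s21.png

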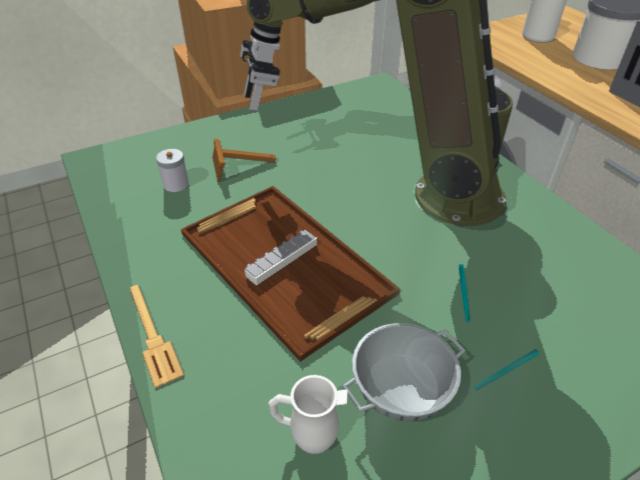

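```bash
python3 -c "
from cell import order
print(order.sign_off())"
```

```text
the job is handed in; nothing more can be done
None
```

The job is done and handed in at about 31 s of the 64 s allowed; `sign_off` reports no verdict.

I gripped the rake by its handle and pulled chopsticks 1–3 against the -y end. I then pushed 4–6 against the +y end, keeping the rake in the same orientation for both. Finally I laid it back on the shelf on its teeth and tail, about 3 mm from where it lay before.

Last checks:
- **Chopsticks:** measured from the top camera, the middles are at |y| ≈ 214, 224 and 234 mm at each end (limit 190). They are within about 2° of parallel to the rims (limit 8°). They look flat in the pictures; I did not measure their height separately.
- **Organiser:** it is at its original pixels, so no shift was seen.
- **Colander, jug, tea caddy and turquoise sticks:** they look unmoved in the scene picture; I did not measure them.
- **Forces:** contact peaked at about 8 N, when the second row packed against the rim.

None of these checks failed or disagreed.

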